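# Brace a free-spinning lap plate with its key and tighten the clamp knob

### The job

The plate of the bench lap spins freely, so its loose black wing knob only drags the plate round. Turn the plate until one of its rim notches faces the aluminium guide, lay the steel locking key (orange grip) in the guide with its tongue in the notch, and with the plate braced like that turn the knob clockwise until it is fully home. Then take the key out and leave it lying in the two-yoke cradle on the machine's other end; leave everything else on the bench where it is.

Things in the scene. Friction and masses are not known exactly. Their poses are not given: they have to be found in the camera images.
- lap: bench lap (polishing machine), fixed to the bench: grey-green housing 230 mm (x) by 365 mm (y: from -175 to +190 mm), deck 62 mm above the bench. Origin on the plate's axis at bench height; z up. On the deck: in the middle the round plate, towards -y the guide, towards +y the cradle
- plate (a joint): turn of the plate about the upright axis of lap, rad, growing anticlockwise from above, no limit; it spins freely (friction about 0.006 N m). Aluminium disc, 180 mm across, its top 90 mm above the bench (abrasive disc and flange rise to 93 mm in the middle). At 0 and every quarter turn a notch faces the guide; at the start it is 0.3 to 1.27, so none does
- notch (a point): one of the plate's four equal rim notches, 90 degrees apart (this one faces the guide at plate = 0): 22 mm wide, cut right through the 14 mm plate, open outwards, bottom 66 mm from the axis. The point lies mid-notch, 78 mm from the axis, level with the plate's top; its -y points outwards
- knob (a joint): turn of the clamp knob relative to the plate, rad, growing clockwise from above; 1.9 is fully home, a hard stop; at the start 0.6 to 1.25. Its thread drags with about 0.12 N m, so with the plate unbraced plate and knob turn together, either way round, and this value does not change
- knob_grip (a point): middle of the knob's wing bar, on the plate's axis, 124 mm above the bench. The black bar is 58 mm long (this frame's x), 14 mm thick (its y) and stands from 105 to 135 mm above the bench
- key: locking key, loose, 0.22 kg, starts lying on the bench among the tools to the right. Steel bar 24 mm wide (x), 16 mm high, from y = -58 to +41 mm, then a tongue 14 mm wide to y = +67 mm; origin on its underside, near its centre of mass. Over the origin stands the orange grip: 12 mm thick (x), 40 mm long (y), from 16 to 48 mm above the underside
- key_grip (a point): point in the key's grip, 36 mm above the key's underside, axes as key
- key_tip (a point): end of the key's tongue, 67 mm from the grip along the key's y, 8 mm above its underside
- guide (a point): where the key's origin lies when it braces the plate: on the guide's floor, 72 mm above the bench, at y = -140 mm of lap, axes as lap and key (tongue to the plate, its end 73 mm from the axis). The guide is an open-topped channel along the lap's y, from y = -103 to -169 mm, 28 mm wide between cheeks 14 mm high with sloped lips
- cradle (a point): middle of the cradle, at seat height, 72 mm above the bench, at y = +148 mm of lap, axes as lap. Two aluminium yokes, at x = -30 and +30 mm of this point, 12 mm thick, carry the key along the lap's x, either way round, its origin over this point; 32 mm free between their horns, which rise 13 mm over the seat
- pen_pot: heavy yellow pen pot with pens, 80 mm across, 152 mm tall, fixed; origin under its middle
- white_jar: cream-white powder jar with white cap, 52 mm across, 48 mm tall, fixed near the back edge of the bench; origin under its middle
- hammer: hammer with ash handle and red end, 76 x 214 x 25 mm, lying flat, fixed; origin under the middle of its outline, long axis y
- ring_clamp: light wooden ring clamp (a hand vice with a wedge and a metal band), 31 x 145 x 24 mm, lying flat; origin under the middle, long axis y; bystander
- sanding_stick: wooden sanding stick wrapped in brown abrasive paper, 26 x 190 x 10 mm, lying flat; origin under the middle, long axis y; bystander
- blue_jar: dark blue powder jar with white cap, 40 mm across, 54 mm tall, standing on the bench close in front of the lap; origin under its middle; bystander

How it is judged:
On the way, in this order (a step that is already met when the one before it is completed fails the run):
1. the key lies in the guide with its tongue in a notch of the plate (x of key_tip in the frame of guide between -0.012 and 0.012 m and y of key_tip in the frame of guide between 0.053 and 0.08 m and z of key_tip in the frame of guide between 0 and 0.013 m and angle between key's own z axis and vertical below 0.12 rad), for 0.2 s.
2. with the plate so braced, the knob is turned home (all of step 1 and value of joint knob above 1.8 rad), for 0.1 s.
At the end, for the whole second after the job is handed in: the knob is home (within 0.1 rad of its stop); the key is at rest on both yokes of the cradle, flat (tilt under 0.1 rad), its origin within 30 mm along and 9 mm across of the cradle's middle and within 5 mm of seat height, along the lap's x within 0.2 rad, either way round (value of joint knob above 1.8 rad and x of key in the frame of cradle between -0.03 and 0.03 m and y of key in the frame of cradle between -0.009 and 0.009 m and z of key in the frame of cradle between -0.004 and 0.005 m and angle between key's own z axis and vertical below 0.1 rad and angle between the y axis of key and the x axis of lap, either way round below 0.2 rad and linear speed of key below 0.02 m/s); the robot touches nothing.
It fails at once if a bystander (ring clamp, sanding stick, blue jar) is shifted by more than 30 mm (distance of any of ring_clamp, sanding_stick, blue_jar from where it was at the start of the episode above 0.03 m).
It also fails if it takes over 67 s, if anything falls off the work surface, if the arm or the gripper's body presses on something with over 40 N, if the wrist force passes 120 N, or if a joint passes its speed limit or range.

### The arm

A 7-joint arm with a two-finger parallel gripper is mounted at the origin on a cart in front of the work surface, level with it; the furniture and walls round the work are solid. World frame = base frame: x ahead of the robot, y to its left, z up, the work surface at z = 0. Lengths are in m, angles in rad, forces in N, time in s.
With the tool pointing down it reaches from about 0.4 to 0.875 m from the base axis. Payload 19.3 kg.
Tool frame: the origin (TCP) lies between the finger pads; the fingertips stand 17 mm ahead of it and the grasp point (between the pads) lies 2 mm behind it; x points along the fingers, y is the direction in which the jaws open and shut, and the axes are right-handed (so a half turn about x gives the same grasp; the last joint's range is limited). The gripper opens to 85 mm and grips with 20 to 120 N. Pads are 22 mm wide; open, the fingers measure 114 mm over their backs; the gripper's body (76 mm by 85 mm) begins 54 mm behind the grasp point. The pads swing forward as they close: fully open they stand 13 mm farther back than shut.
Start: joints at [-1.357, 0.521, -0.036, 1.599, 0.021, 1.021, -0.113], TCP at [0.175, 0.6, 0.248] pointing down, gripper open.
Joint ranges: [-2.91, 2.91], [-0.3, 2.13], [-1.5, 1.42], [0.17, 2.43], [-1.26, 4.41], [0.16, 1.93], [-2.52, 2.52]. Speed limits (rad/s): [1.89, 1.89, 2.39, 2.39, 3.01, 3.01, 3.01].

### API

Orientations are given as [roll, pitch, yaw] about the fixed x, y, z axes, in that order (R = Rz(yaw) Ry(pitch) Rx(roll)).
In Python, from workcell import bot gives the robot as it stands.
- The arm moves only by the shell command python3 -m creep 'ROWS' [FORCE]. ROWS is JSON, a list of rows, each an object of numbers: "wx", "wy", "wz": the turn, a rotation vector about the tool's x, y, z in degrees; "tx", "ty", "tz": the shift along the tool's x, y, z in m; "claw": the closure, from 0 (fully open) to 1 (shut). A call has 1 to 8 rows; each row is the pose to reach, as a shift and turn from the pose measured when the call began, along the tool's axes at that moment; what a row does not reach only later rows make up. A row lasts 1/10 s, in which the tool goes at most 50 mm and 8.59 degrees, less where a joint would pass 70% of its speed; a pose out of reach is approached as far as the arm can. A call with a gripper value outside its range is refused whole. The fingers move at their own pace and stop on an object; FORCE is the grip in N (left out, the last holds). Time passes only in rows, so rows that repeat a pose let the fingers close. It gives the time, the measured TCP pose, the force and the opening at its end, in the units of the state.
- bot.observe(): the state, without advancing time (a new reading comes with each control period).
- bot.grab_frame(name): name is "scene" or "top" or "wrist"; returns the picture (420x560x3 uint8, blue, green, red); there is no depth.
- bot.get_calibration(name): a dict with "fx", "fy", "cx", "cy" (pixels), "R" (3x3) and "t" (3): a world point X has camera coordinates R X + t. Camera axes: x right, y down, z forward; pixel columns grow to the right and rows downward; lengths in m; the calibration is good to about 2 mm. A picture is of the moment at which its call begins: read the wrist's pose just before it. get_calibration takes no time and is no camera call; for the wrist camera it gives the pose at the moment of the call.
- bot.job_done(): hands the job in, once; it reports no verdict.
The state is a dict: "clock": time; "qpos": joint angles; "qd": joint speeds; "joint_efforts": joint torques, N m; "position": TCP position; "tool_rot": TCP orientation; "force": force on the tool from outside, world axes, zero at the start; "moment": the same for the moment, N m; "grip_width": finger opening in m.
Only numpy, scipy, OpenCV 4.12 (cv2) and the standard library are available. Lean on these libraries where they do the work, as an engineer would, in place of code of your own. Each camera call takes 0.05 s, during which the arm holds its last target.

## Working session

There is one attempt and no reset: what is moved stays moved. The work goes in short steps, Python scripts to look and compute and a shell command to move; the robot and the scene stay as the last step left them, time stands still between calls to the robot, and variables do not carry over. Pictures are saved under pics/ and viewed, and the job is handed in when it is done.

```bash
ls; mkdir -p pics; python3 - <<'E'
from workcell import bot
import cv2
print(bot.observe())
for n in ["scene","top","wrist"]:
    c=bot.get_calibration(n); print(n,c)
    cv2.imwrite(f"pics/{n}0.png",bot.grab_frame(n))
E
```

```text
pics
{'clock': 0.0, 'qpos': array([-1.35716244,  0.52203316, -0.03635282,  1.59994857,  0.02118948,
        1.02111158, -0.11278259]), 'qd': array([ 7.35684991e-04, -1.06612340e-03,  8.20776356e-04,  6.97386890e-04,
        6.07176537e-04,  8.63053465e-05, -6.03289494e-04]), 'joint_efforts': array([ 6.34682619e-04, -9.27102399e+01,  1.98032275e+00, -3.69924438e+01,
        1.78303354e-02,  8.24481976e-03,  3.17707827e-05]), 'position': array([0.17495663, 0.59970458, 0.24773478]), 'tool_rot': array([-1.51966595,  1.56968005, -1.80347693]), 'force': array([ 0.40339196, -0.22506506, -0.38335418]), 'moment': array([-0.00133841, -0.01349069, -0.02929567]), 'grip_width': 0.08570953514623285}
scene {'fx': 509.510766336009, 'fy': 509.510766336009, 'cx': 276.1671383288247, 'cy': 210.02113254242227, 'R': array([[ 0.80108249, -0.59855167, -0.00165728],
       [-0.46540506, -0.62113744, -0.63054453],
       [ 0.37638408,  0.50588949, -0.77615131]]), 't': array([-0.40343592,  0.30262376,  1.0915599 ])}
top {'fx': 415.0200234870016, 'fy': 415.0200234870016, 'cx': 280.69631761794363, 'cy': 202.9625679601487, 'R': array([[-0.02515238, -0.99959363, -0.01341372],
       [-0.9905422 ,  0.02673056, -0.13457945],
       [ 0.13488331,  0.00990187, -0.99081201]]), 't': array([0.02368423, 0.53470631, 1.1868151 ])}
wrist {'fx': 362.04018891257857, 'fy': 362.04018891257857, 'cx': 280.3117828310667, 'cy': 210.58907014600373, 'R': array([[ 0.27937641,  0.96018083, -0.00126607],
       [ 0.91063784, -0.26454273,  0.31742065],
       [ 0.30444629, -0.08983278, -0.94828399]]), 't': array([-0.62469267, -0.04221719,  0.37929528])}
```

View pics/scene0.png

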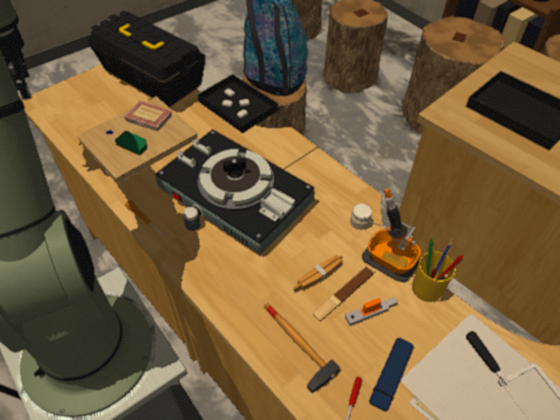

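View pics/top0.png

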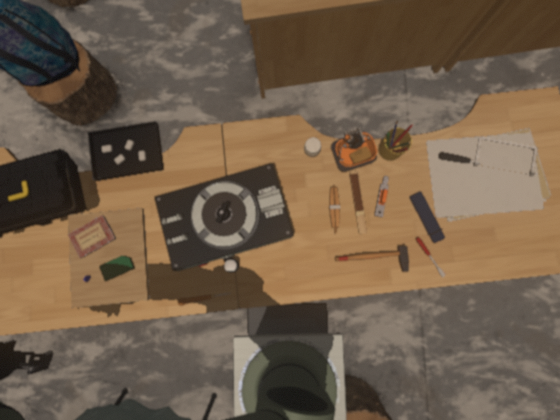

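View pics/wrist0.png

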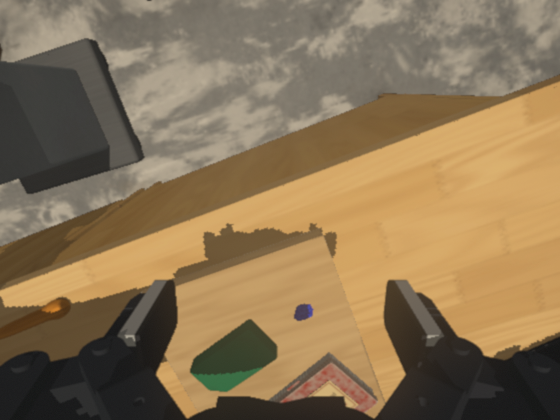

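```bash
cat > h.py <<'E'
import numpy as np, cv2
from workcell import bot
from scipy.spatial.transform import Rotation as Ro
def ray(c,uv,z):
    uv=np.atleast_2d(np.array(uv,float)); R=np.array(c['R']);t=np.array(c['t'])
    d=np.c_[(uv[:,0]-c['cx'])/c['fx'],(uv[:,1]-c['cy'])/c['fy'],np.ones(len(uv))]@R
    o=-R.T@t
    s=(z-o[2])/d[:,2]
    return o+d*s[:,None]
def proj(c,X):
    X=np.atleast_2d(X); Y=X@np.array(c['R']).T+np.array(c['t'])
    return np.c_[Y[:,0]/Y[:,2]*c['fx']+c['cx'],Y[:,1]/Y[:,2]*c['fy']+c['cy']]
def pose():
    o=bot.observe(); return o['position'],Ro.from_euler('xyz',o['tool_rot']),o
E
python3 - <<'E'
import cv2
a=cv2.imread('pics/top0.png')
cv2.imwrite('pics/c1.png',cv2.resize(a[155:280,145:305],None,fx=4.7,fy=4.7,interpolation=cv2.INTER_CUBIC))
cv2.imwrite('pics/c2.png',cv2.resize(a[120:280,290:450],None,fx=3.7,fy=3.7,interpolation=cv2.INTER_CUBIC))
a=cv2.imread('pics/scene0.png')
cv2.imwrite('pics/c3.png',cv2.resize(a[120:260,150:320],None,fx=4.2,fy=4.2,interpolation=cv2.INTER_CUBIC))
E
```

```text
(no output)
```

View pics/c1.png

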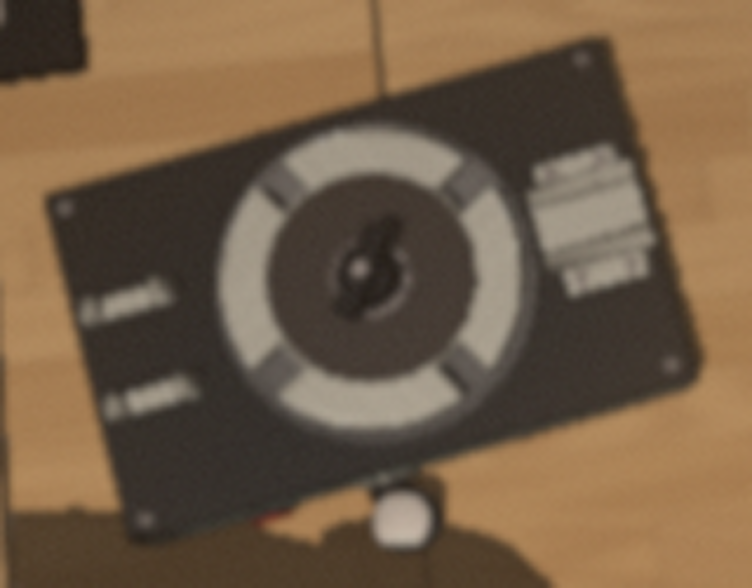

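View pics/c2.png

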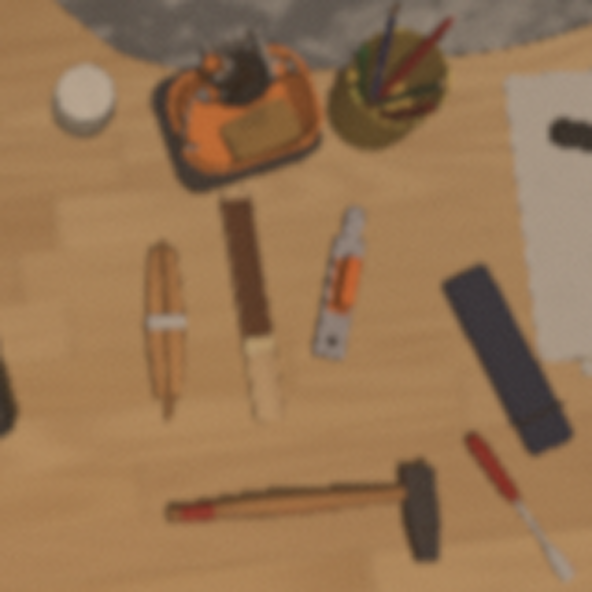

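View pics/c3.png

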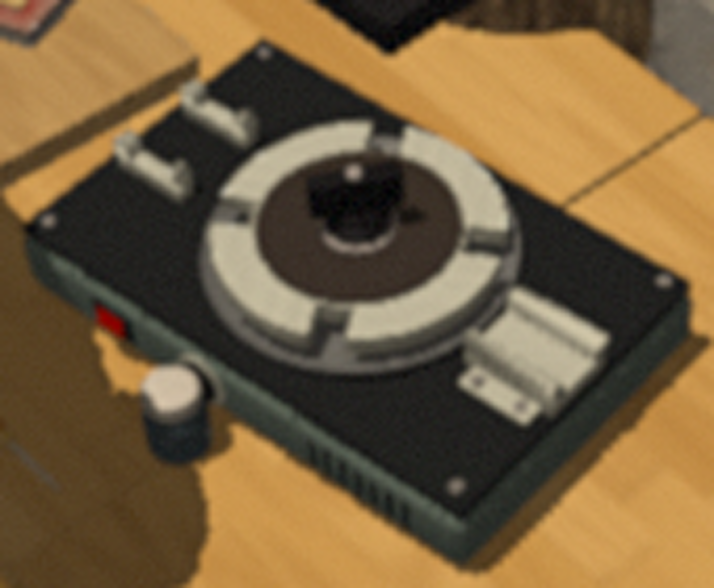

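```bash
python3 - <<'E'
from h import *
a=cv2.imread('pics/top0.png'); c=bot.get_calibration('top')
px=lambda p:(np.array(p,float)+.5)/4.7+[145-.5,155-.5]
s=ray(c,px([(65,208),(582,60),(672,365),(146,519)]),.062)
print(s); e=s[1]-s[0]; print(np.linalg.norm(np.diff(s[[0,1,2,3,0]],axis=0),axis=1))
d=(s[0]+s[3]-s[1]-s[2]); print('lap yaw (y axis)',np.arctan2(-d[0],d[1]), 'screwcentre',s.mean(0))
yaw=np.arctan2(-d[0],d[1])
n=ray(c,px([(467,184),(465,366),(278,366),(284,188)]),.09); print('notch',n,n.mean(0))
# plate light mask ellipse
hsv=cv2.cvtColor(a,cv2.COLOR_BGR2HSV)
m=((a.min(2)>115)).astype(np.uint8); m[:, :190]=0; m[:,257:]=0; m[:180]=0; m[249:]=0
cs,_=cv2.findContours(m,cv2.RETR_EXTERNAL,cv2.CHAIN_APPROX_NONE)
pts=np.vstack([k for k in cs if len(k)>20]); hull=cv2.convexHull(pts)[:,0]
w=ray(c,hull,.09)[:,:2]; A=np.c_[2*w,np.ones(len(w))]; r=np.linalg.lstsq(A,(w**2).sum(1),rcond=None)[0]
print('plate c',r[:2],np.sqrt(r[2]+r[0]**2+r[1]**2))
P=r[:2]; v=n[:,:2]-P; print('notch r',np.linalg.norm(v,axis=1),'plate ang',[(np.arctan2(q[1],q[0])-yaw+np.pi/2)%(np.pi/2) for q in v])
kb=ray(c,px([(385,222),(350,308)]),.135); d=kb[0]-kb[1]; print('knob ang',np.arctan2(d[1],d[0]),np.linalg.norm(d),kb.mean(0))
o=((hsv[...,0]<16)&(hsv[...,1]>170)&(a[...,2]>120)).astype(np.uint8); o[:165]=0;o[230:]=0;o[:,:365]=0;o[:,400:]=0
mm=cv2.findContours(o,0,1)[0]; mm=max(mm,key=cv2.contourArea); print(cv2.minAreaRect(mm),cv2.contourArea(mm)); ctr=cv2.minAreaRect(mm)[0]
print('grip',ray(c,ctr,.045))
q=lambda p:(np.array(p,float)+.5)/3.7+[290-.5,120-.5]
k=ray(c,q([(355,212),(331,352)]),.014); d=k[0]-k[1];print('key ends',k,np.linalg.norm(d),np.arctan2(d[1],d[0]))
E
```

```text
[[ 0.55320816  0.36365387  0.062     ]
 [ 0.63744831  0.04263412  0.062     ]
 [ 0.44666279 -0.00806394  0.062     ]
 [ 0.36204634  0.31180531  0.062     ]]
[0.33188866 0.1974067  0.330872   0.19806846]
lap yaw (y axis) 0.2576178899457904 screwcentre [0.4998414  0.17750734 0.062     ]
notch [[0.55690825 0.1123999  0.09      ]
 [0.44746362 0.11503815 0.09      ]
 [0.45036188 0.22641179 0.09      ]
 [0.55748036 0.22277356 0.09      ]] [0.50305353 0.16915585 0.09      ]
plate c [0.50163786 0.17102744] 0.08874042635373344
notch r [0.08057298 0.07790795 0.07547617 0.07613177] plate ang [np.float64(0.49831373905153176), np.float64(0.5442548845327986), np.float64(0.4892809789745032), np.float64(0.48972409046062904)]
knob ang -0.3940168366405543 0.053382717713054986 [0.50409653 0.1658567  0.135     ]
((383.1470642089844, 196.41177368164062), (4.850712299346924, 13.339459419250488), 14.03624439239502) 37.5
grip [[ 0.54519505 -0.29016184  0.045     ]]
key ends [[ 0.6088649  -0.30835551  0.014     ]
 [ 0.49476456 -0.28231907  0.014     ]] 0.11703326550156175 -0.22434769001862015
```

```bash
cat >> h.py <<'E'
P=np.array([.502,.1705]); LY=.2576
def L(x,y): # lap->world xy
    c,s=np.cos(LY),np.sin(LY); return P+np.array([c*x-s*y,s*x+c*y])
def tgt(xy,z,ang):
    p,R,o=pose()
    # choose jaw angle as given (no pi wrap); tool x down
    y=np.array([np.cos(ang),np.sin(ang),0]); x=np.array([0,0,-1.]); Rt=Ro.from_matrix(np.c_[x,y,np.cross(x,y)])
    w=np.degrees((R.inv()*Rt).as_rotvec()); t=R.inv().apply(np.array([xy[0],xy[1],z])-p)
    print('w',w.round(2),'t',t.round(4),'rows',max(abs(np.linalg.norm(w)/8.59),np.linalg.norm(t)/.05).__round__(1))
def st():
    p,R,o=pose(); M=R.as_matrix()
    print('t',round(o['clock'],2),'p',p.round(4),'jaw',round(np.arctan2(M[1,1],M[0,1]),4),'x',M[:,0].round(3),'F',o['force'].round(1),'w',round(o['grip_width'],4)); print('q',o['qpos'].round(2))
E
python3 - <<'E'
from h import *
st(); print(L(0,-.14),L(0,.148))
tgt([.502,.1705],.23,1.177); tgt([.502,.1705],.23,1.177-np.pi)
E
```

```text
t 0.15 p [0.175  0.5998 0.2479] jaw 1.287 x [-0.    -0.001 -1.   ] F [-0.4  0.2  0.3] w 0.0853
q [-1.36  0.52 -0.04  1.6   0.02  1.02 -0.11]
[0.53766647 0.03511941] [0.46429545 0.31361662]
w [6.3  0.01 0.05] t [ 0.0182 -0.3205  0.4341] rows 10.8
w [-1.737e+02 -7.000e-02  1.000e-02] t [ 0.0182 -0.3205  0.4341] rows 20.2
```

```bash
python3 -m creep '[{"tx":0.018,"ty":-0.32,"tz":0.434,"wx":6.3},{"tx":0.018,"ty":-0.32,"tz":0.434,"wx":6.3},{"tx":0.018,"ty":-0.32,"tz":0.434,"wx":6.3},{"tx":0.018,"ty":-0.32,"tz":0.434,"wx":6.3},{"tx":0.018,"ty":-0.32,"tz":0.434,"wx":6.3},{"tx":0.018,"ty":-0.32,"tz":0.434,"wx":6.3},{"tx":0.018,"ty":-0.32,"tz":0.434,"wx":6.3},{"tx":0.018,"ty":-0.32,"tz":0.434,"wx":6.3}]' 60; python3 - <<'E'
from h import *
st();tgt([.502,.1705],.23,1.177)
E
```

```text
t 0.15 p [0.175  0.5998 0.2479] jaw 1.287 x [-0.    -0.001 -1.   ] F [-0.4  0.2  0.3] w 0.0853
q [-1.36  0.52 -0.04  1.6   0.02  1.02 -0.11]
w [6.3  0.01 0.05] t [ 0.0182 -0.3205  0.4341] rows 10.8$[0]: bad value
```

```bash
python3 -m creep '[{"wx":6.3,"wy":0,"wz":0,"tx":0.018,"ty":-0.32,"tz":0.434,"claw":0},{"wx":6.3,"wy":0,"wz":0,"tx":0.018,"ty":-0.32,"tz":0.434,"claw":0},{"wx":6.3,"wy":0,"wz":0,"tx":0.018,"ty":-0.32,"tz":0.434,"claw":0},{"wx":6.3,"wy":0,"wz":0,"tx":0.018,"ty":-0.32,"tz":0.434,"claw":0},{"wx":6.3,"wy":0,"wz":0,"tx":0.018,"ty":-0.32,"tz":0.434,"claw":0},{"wx":6.3,"wy":0,"wz":0,"tx":0.018,"ty":-0.32,"tz":0.434,"claw":0},{"wx":6.3,"wy":0,"wz":0,"tx":0.018,"ty":-0.32,"tz":0.434,"claw":0},{"wx":6.3,"wy":0,"wz":0,"tx":0.018,"ty":-0.32,"tz":0.434,"claw":0}]' 60; python3 - <<'E'
from h import *
st();tgt([.502,.1705],.23,1.177)
E
```

```text
clock: 0.95
position: [0.4182, 0.2802, 0.2349]
tool_rot: [-1.258, 1.57, -1.651]
force: [1.3, 0.2, -0.2]
grip_width: 0.0854
t 0.95 p [0.4182 0.2802 0.2349] jaw 1.1772 x [-0.    -0.001 -1.   ] F [ 1.3  0.2 -0.2] w 0.0854
q [-0.77  0.35  0.08  1.93 -0.03  0.86  0.5 ]
w [0.01 0.01 0.04] t [ 0.005  -0.0692  0.1194] rows 2.8
```

```bash
python3 -m creep '[{"wx":0,"wy":0,"wz":0,"tx":0.005,"ty":-0.069,"tz":0.119,"claw":0},{"wx":0,"wy":0,"wz":0,"tx":0.005,"ty":-0.069,"tz":0.119,"claw":0},{"wx":0,"wy":0,"wz":0,"tx":0.005,"ty":-0.069,"tz":0.119,"claw":0},{"wx":0,"wy":0,"wz":0,"tx":0.005,"ty":-0.069,"tz":0.119,"claw":0}]' 60; python3 - <<'E'
from h import *
st();tgt([.502,.1705],.126,1.177)
c=bot.get_calibration('wrist'); a=bot.grab_frame('wrist'); cv2.imwrite('pics/w1.png',a)
print(proj(c,[[.502,.1705,.135],[*L(0,-.14),.072],[*L(0,-.103),.086],[*L(0,.148),.072]]).round(0))
import pickle; pickle.dump(c,open('w1.pkl','wb'))
E
```

```text
clock: 1.35
position: [0.5042, 0.1658, 0.2297]
tool_rot: [-0.922, 1.568, -1.323]
force: [-1.0, 0.7, -0.3]
grip_width: 0.0856
t 1.35 p [0.5042 0.1658 0.2297] jaw 1.1703 x [ 0.001 -0.003 -1.   ] F [-1.   0.7 -0.3] w 0.0856
q [-0.52  0.4   0.12  1.87 -0.06  0.87  0.8 ]
w [-0.38  0.09  0.12] t [ 0.1037  0.0037 -0.004 ] rows 2.1
[[286. 216.]
 [159. 283.]
 [186. 268.]
 [446.  70.]]
```

View pics/w1.png

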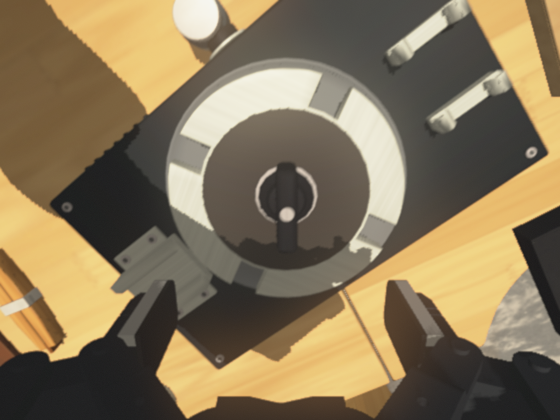

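```bash
python3 - <<'E'
from h import *
import pickle
c=pickle.load(open('w1.pkl','rb'))
s=ray(c,[(67,207),(531,152),(220,358)],.062); print(s)  # front-right(-x,-y), (+x?,+y)
mid=(s[1]); d=s[2]-s[0]; print('x dir ang',np.arctan2(d[1],d[0]),np.linalg.norm(d)); print('diag',np.linalg.norm(s[1]-s[0]),np.linalg.norm(s[1]-s[2]))
d=s[1]-s[2]; print('y dir',np.arctan2(-d[0],d[1]))
print('centre', (s[0]+s[1])/2)
n=ray(c,[(191,154),(330,92),(375,230),(248,274)],.09)[:,:2]
def circ(w):
    A=np.c_[2*w,np.ones(len(w))]; r=np.linalg.lstsq(A,(w**2).sum(1),rcond=None)[0]; return r[:2],np.sqrt(r[2]+r[0]**2+r[1]**2)
print('notch mean',n.mean(0),circ(n)); Pc=n.mean(0)
print([(np.arctan2(q[1],q[0])-LY+np.pi/2)%(np.pi/2) for q in n-Pc])
k=ray(c,[(287,165),(287,250),(287,214)],.135); d=k[1]-k[0]; print('knob',k,np.arctan2(d[1],d[0]),np.linalg.norm(d),k[:2].mean(0))
E
```

```text
[[ 0.44666657 -0.00667847  0.062     ]
 [ 0.55265487  0.36462067  0.062     ]
 [ 0.63828276  0.04447004  0.062     ]]
x dir ang 0.26085018124952475 0.19832532915573847
diag 0.38613025230656944 0.33140392282031583
y dir 0.2613440855424893
centre [0.49966072 0.1789711  0.062     ]
notch mean [0.49929051 0.17244231] (array([0.49908322, 0.17353289]), np.float64(0.07644828262412763))
[np.float64(0.5217455355522862), np.float64(0.5150887019026649), np.float64(0.4975298394141858), np.float64(0.4990020606424739)]
knob [[0.47193081 0.18398665 0.135     ]
 [0.52458158 0.16210401 0.135     ]
 [0.50126381 0.17179531 0.135     ]] -0.3938976942439253 0.05701712773473897 [0.49825619 0.17304533 0.135     ]
```

```bash
sed -i 's/^P=.*/P=np.array([.5013,.1717]); LY=.2595/' h.py; python3 - <<'E'
from h import *
st();tgt(P,.126,1.177)
E
```

```text
t 1.4 p [0.5027 0.1684 0.2296] jaw 1.1729 x [-0.    -0.002 -1.   ] F [-0.6  1.3 -0.2] w 0.086
q [-0.53  0.4   0.12  1.87 -0.06  0.87  0.79]
w [-0.24  0.02  0.09] t [ 0.1036  0.0027 -0.0026] rows 2.1
```

```bash
python3 -m creep '[{"wx":-0.2,"wy":0,"wz":0,"tx":0.04,"ty":0.003,"tz":-0.003,"claw":0},{"wx":-0.2,"wy":0,"wz":0,"tx":0.08,"ty":0.003,"tz":-0.003,"claw":0.3},{"wx":-0.2,"wy":0,"wz":0,"tx":0.104,"ty":0.003,"tz":-0.003,"claw":0.5},{"wx":-0.2,"wy":0,"wz":0,"tx":0.104,"ty":0.003,"tz":-0.003,"claw":0.5},{"wx":-0.2,"wy":0,"wz":0,"tx":0.104,"ty":0.003,"tz":-0.003,"claw":1},{"wx":-0.2,"wy":0,"wz":0,"tx":0.104,"ty":0.003,"tz":-0.003,"claw":1},{"wx":-0.2,"wy":0,"wz":0,"tx":0.104,"ty":0.003,"tz":-0.003,"claw":1}]' 60; python3 - <<'E'
from h import *
st();tgt(P,.126,1.177)
E
```

```text
clock: 2.1
position: [0.5008, 0.1711, 0.1273]
tool_rot: [-1.312, 1.568, -1.708]
force: [-6.3, -9.9, 10.9]
grip_width: 0.0129
t 2.1 p [0.5008 0.1711 0.1273] jaw 1.1755 x [-0.    -0.002 -1.   ] F [-6.3 -9.9 10.9] w 0.0129
q [-0.51  0.55  0.1   1.96 -0.08  0.64  0.81]
w [-0.09  0.04  0.14] t [0.0013 0.0007 0.0002] rows 0.0
```

```bash
python3 -m creep '[{"wx":7,"wy":0,"wz":0,"tx":0,"ty":0,"tz":0,"claw":1},{"wx":14,"wy":0,"wz":0,"tx":0,"ty":0,"tz":0,"claw":1},{"wx":21,"wy":0,"wz":0,"tx":0,"ty":0,"tz":0,"claw":1},{"wx":26,"wy":0,"wz":0,"tx":0,"ty":0,"tz":0,"claw":1},{"wx":29,"wy":0,"wz":0,"tx":0,"ty":0,"tz":0,"claw":1},{"wx":29,"wy":0,"wz":0,"tx":0,"ty":0,"tz":0,"claw":1},{"wx":29,"wy":0,"wz":0,"tx":0,"ty":0,"tz":0,"claw":1}]' 60; python3 - <<'E'
from h import *
st()
cv2.imwrite('pics/t2.png',bot.grab_frame('top')[155:280,145:305].repeat(4,0).repeat(4,1))
cv2.imwrite('pics/s2.png',cv2.resize(bot.grab_frame('scene')[120:260,150:320],None,fx=4.2,fy=4.2,interpolation=cv2.INTER_CUBIC))
E
```

```text
clock: 2.8
position: [0.5007, 0.1711, 0.1276]
tool_rot: [-0.777, 1.568, -1.676]
force: [1.7, -3.1, -16.6]
grip_width: 0.0126
t 2.8 p [0.5007 0.1711 0.1276] jaw 0.6711 x [-0.    -0.002 -1.   ] F [  1.7  -3.1 -16.6] w 0.0126
q [-0.61  0.56  0.23  1.96 -0.2   0.65  0.42]
```

View pics/s2.png

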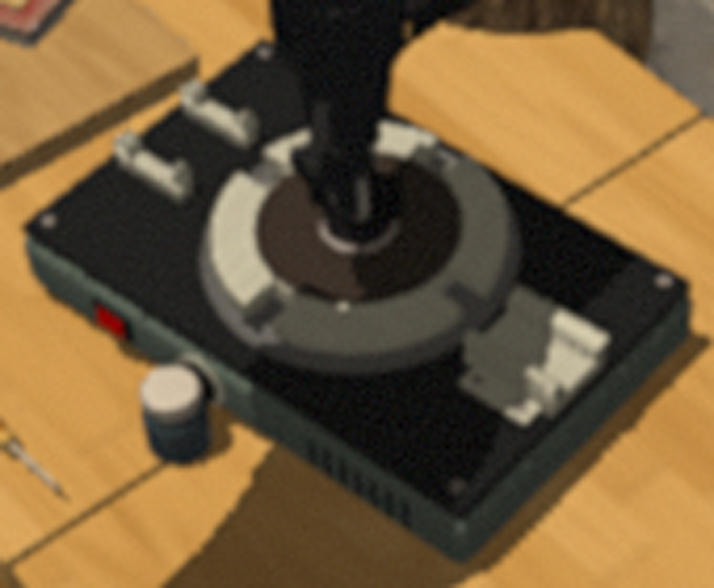

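View pics/t2.png

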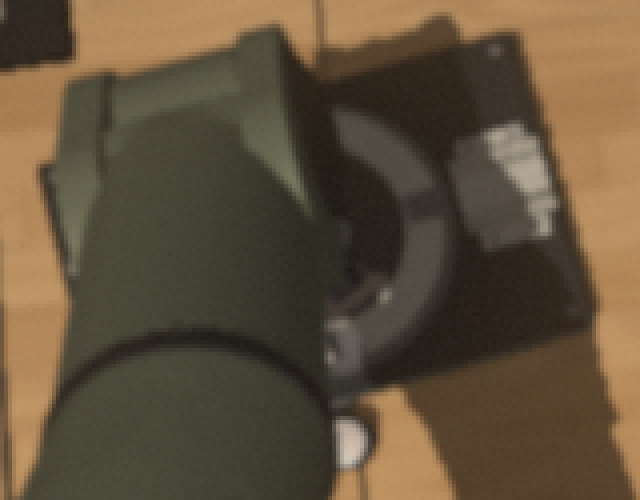

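```bash
python3 -m creep '[{"wx":0,"wy":0,"wz":0,"tx":0,"ty":0,"tz":0,"claw":0.3},{"wx":0,"wy":0,"wz":0,"tx":0,"ty":0,"tz":0,"claw":0.0},{"wx":0,"wy":0,"wz":0,"tx":0,"ty":0,"tz":0,"claw":0},{"wx":0,"wy":0,"wz":0,"tx":-0.04,"ty":0,"tz":0,"claw":0},{"wx":0,"wy":0,"wz":0,"tx":-0.08,"ty":0,"tz":0,"claw":0},{"wx":0,"wy":0,"wz":0,"tx":-0.12,"ty":0,"tz":0,"claw":0},{"wx":0,"wy":0,"wz":0,"tx":-0.12,"ty":0,"tz":0,"claw":0}]' 60; python3 - <<'E'
from h import *
import pickle
bot.grab_frame('wrist')
st()
c=bot.get_calibration('wrist'); a=bot.grab_frame('wrist'); cv2.imwrite('pics/w2.png',a)
pickle.dump(c,open('w2.pkl','wb'))
tgt([.5454,-.2905],.2,-1.795)
E
```

```text
clock: 3.6
position: [0.5028, 0.172, 0.2526]
tool_rot: [1.129, 1.564, 0.229]
force: [0.9, -0.1, -0.7]
grip_width: 0.0855
t 3.65 p [0.5019 0.1719 0.2502] jaw 0.6709 x [ 0.004  0.    -1.   ] F [-0.1 -0.6 -0.2] w 0.085
q [-0.67  0.38  0.3   1.86 -0.14  0.92  0.36]
w [ 1.4129e+02 -1.0000e-02 -1.3000e-01] t [ 0.0491 -0.2527  0.3894] rows 16.4
```

View pics/w2.png

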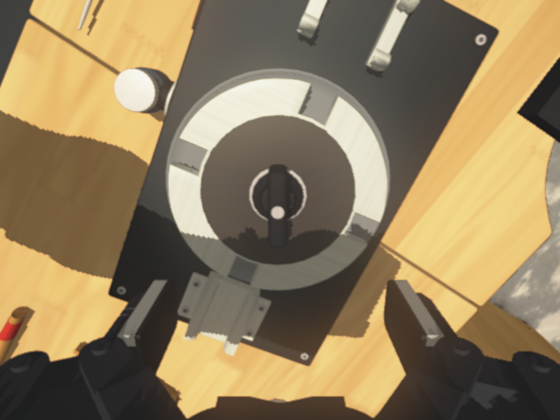

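```bash
python3 - <<'E'
from h import *
import pickle
c=pickle.load(open('w2.pkl','rb'))
n=ray(c,[(190,154),(320,102),(364,227),(242,270)],.09)[:,:2]
Pc=n.mean(0);print(Pc,[(np.arctan2(q[1],q[0])-LY+.3)%(np.pi/2)-.3 for q in n-Pc])
s=ray(c,[(122,291),(481,40),(305,356)],.062); d=s[1]-s[2];print('yaw',np.arctan2(-d[0],d[1]),(s[0]+s[1])[:2]/2-[-.0019,.0072])
k=ray(c,[(278,212)],.135);print(k)
print('guide expected px',proj(c,[[*L(0,-.14),.072],[*L(.014,-.103),.086],[*L(-.014,-.103),.086],[*L(.014,-.169),.086],[*L(-.014,-.169),.086]]).round())
a=cv2.imread('pics/w2.png');cv2.imwrite('pics/w2c.png',cv2.resize(a[240:370,160:320],None,fx=4.5,fy=4.5,interpolation=cv2.INTER_CUBIC))
E
```

```text
[0.50115445 0.17309445] [np.float64(-0.006526177745775186), np.float64(-0.0023744626549375147), np.float64(0.007960887892759783), np.float64(-0.01833754194561904)]
yaw 0.26096940183015016 [0.50257643 0.17043621]
[[0.50170157 0.1712081  0.135     ]]
guide expected px [[221. 315.]
 [247. 298.]
 [218. 287.]
 [222. 352.]
 [194. 342.]]
```

View pics/w2c.png

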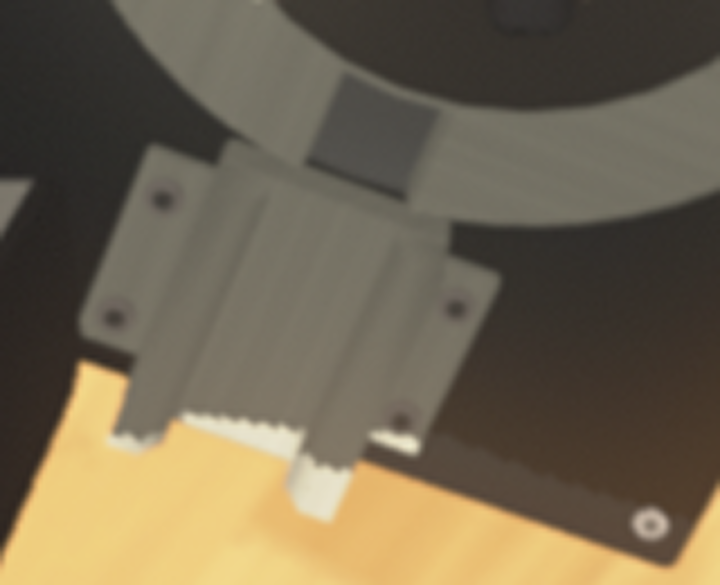

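```bash
python3 - <<'E'
from h import *
import pickle
c=pickle.load(open('w2.pkl','rb'))
s=ray(c,np.array([(163,198),(114,317),(457,308),(402,420)])/4.5+[159.6,239.6],.066)[:,:2]
def inv(w): d=w-P; cc,ss=np.cos(LY),np.sin(LY); return np.c_[d@[cc,ss],d@[-ss,cc]]
print(inv(s),inv(s).mean(0))
k=ray(c,[(242,270)],.09)[:,:2]; print(inv(k))
E
```

```text
[[-0.03401185 -0.12071464]
 [-0.03403827 -0.15303296]
 [ 0.03426926 -0.12088908]
 [ 0.03418129 -0.15286503]] [ 1.00108842e-04 -1.36875427e-01]
[[-0.00121347 -0.07662097]]
```

```bash
python3 -m creep '[{"wx":8.5,"wy":0,"wz":0,"tx":0,"ty":-0.03,"tz":0.045,"claw":0},{"wx":17,"wy":0,"wz":0,"tx":0,"ty":-0.055,"tz":0.085,"claw":0},{"wx":25.5,"wy":0,"wz":0,"tx":0,"ty":-0.08,"tz":0.125,"claw":0},{"wx":34,"wy":0,"wz":0,"tx":0,"ty":-0.105,"tz":0.165,"claw":0},{"wx":42.5,"wy":0,"wz":0,"tx":0,"ty":-0.13,"tz":0.2,"claw":0},{"wx":51,"wy":0,"wz":0,"tx":0,"ty":-0.155,"tz":0.24,"claw":0},{"wx":59.5,"wy":0,"wz":0,"tx":0.01,"ty":-0.18,"tz":0.28,"claw":0},{"wx":68,"wy":0,"wz":0,"tx":0.02,"ty":-0.205,"tz":0.315,"claw":0}]' 60; python3 - <<'E'
from h import *
st()
tgt([.5454,-.2905],.2,-1.795)
E
```

```text
clock: 4.5
position: [0.5363, -0.2045, 0.228]
tool_rot: [1.266, 1.569, -0.826]
force: [0.5, 0.6, 0.3]
grip_width: 0.0858
t 4.5 p [ 0.5363 -0.2045  0.228 ] jaw -0.5217 x [ 0.001 -0.001 -1.   ] F [0.5 0.6 0.3] w 0.0858
q [-0.17  0.54  0.63  1.78 -0.38  0.94  0.09]
w [ 7.296e+01 -3.000e-02 -9.000e-02] t [0.0281 0.0507 0.07  ] rows 8.5
```

```bash
python3 -m creep '[{"wx":8.5,"wy":0,"wz":0,"tx":0.01,"ty":0.02,"tz":0.03,"claw":0},{"wx":17,"wy":0,"wz":0,"tx":0.02,"ty":0.04,"tz":0.055,"claw":0},{"wx":25.5,"wy":0,"wz":0,"tx":0.028,"ty":0.051,"tz":0.07,"claw":0},{"wx":34,"wy":0,"wz":0,"tx":0.028,"ty":0.051,"tz":0.07,"claw":0},{"wx":42.5,"wy":0,"wz":0,"tx":0.028,"ty":0.051,"tz":0.07,"claw":0},{"wx":51,"wy":0,"wz":0,"tx":0.028,"ty":0.051,"tz":0.07,"claw":0},{"wx":59.5,"wy":0,"wz":0,"tx":0.028,"ty":0.051,"tz":0.07,"claw":0},{"wx":68,"wy":0,"wz":0,"tx":0.028,"ty":0.051,"tz":0.07,"claw":0}]' 60; python3 - <<'E'
from h import *
import pickle
bot.grab_frame('wrist')
st()
c=bot.get_calibration('wrist'); a=bot.grab_frame('wrist'); cv2.imwrite('pics/w3.png',a)
pickle.dump(c,open('w3.pkl','wb'))
tgt([.5454,-.2905],.2,-1.795)
hsv=cv2.cvtColor(a,cv2.COLOR_BGR2HSV)
o=((hsv[...,0]<16)&(hsv[...,1]>180)&(a[...,2]>120)).astype(np.uint8)
for k in sorted(cv2.findContours(o,0,1)[0],key=cv2.contourArea)[-4:]: print(cv2.minAreaRect(k),cv2.contourArea(k))
E
```

```text
clock: 5.3
position: [0.5453, -0.2905, 0.199]
tool_rot: [1.279, 1.57, -2.006]
force: [0.7, 0.3, 0.4]
grip_width: 0.0854
t 5.35 p [ 0.5454 -0.2903  0.1987] jaw -1.724 x [-0.001 -0.001 -1.   ] F [-1.  -0.5 -0.9] w 0.0851
q [-0.16  0.76  0.9   1.7  -0.68  1.03 -0.74]
w [ 4.81  0.05 -0.09] t [-0.0012  0.0001 -0.0001] rows 0.6
((188.78167724609375, 369.3624572753906), (8.194150924682617, 24.31812286376953), 82.40535736083984) 151.0
((284.9093017578125, 188.36061096191406), (17.561019897460938, 55.94249725341797), 3.814074993133545) 287.5
((146.0, 6.5), (13.0, 48.0), 90.0) 325.5
((149.65267944335938, 50.28303527832031), (92.45952606201172, 172.78781127929688), 85.99981689453125) 4082.0
```

View pics/w3.png

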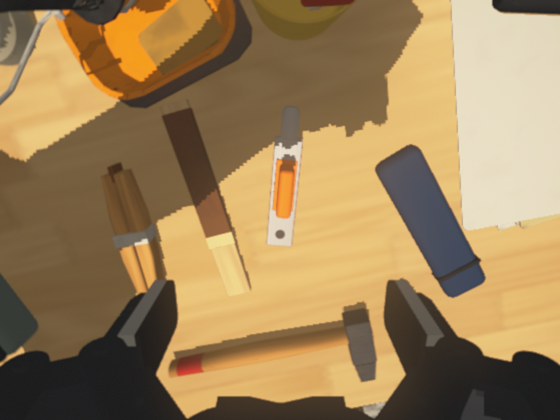

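```bash
python3 - <<'E'
from h import *
import pickle
c=pickle.load(open('w3.pkl','rb'))
a=cv2.imread('pics/w3.png'); cv2.imwrite('pics/w3c.png',cv2.resize(a[95:255,250:330],None,fx=3.7,fy=3.7,interpolation=cv2.INTER_CUBIC))
k=ray(c,[(290.5,107),(280.5,245)],.015); d=k[0]-k[1]; print(k,np.linalg.norm(d),'ang',np.arctan2(d[1],d[0]))
u=d/np.linalg.norm(d); print('origin from ends',k[0]-.067*u,k[1]+.058*u)
g=ray(c,[(285.5,163),(284.5,217)],.048); d=g[0]-g[1]; print('grip',g,g.mean(0),np.linalg.norm(d),np.arctan2(d[1],d[0]))
E
```

```text
[[ 0.6121217  -0.3091572   0.015     ]
 [ 0.49182808 -0.28239722  0.015     ]] 0.12323413140841857 ang -0.21889130373131516
origin from ends [ 0.5467204  -0.29460832  0.015     ] [ 0.54844413 -0.29499177  0.015     ]
grip [[ 0.57326935 -0.29871863  0.048     ]
 [ 0.52995832 -0.29144591  0.048     ]] [ 0.55161384 -0.29508227  0.048     ] 0.04391740269675183 -0.16636648526955714
```

View pics/w3c.png

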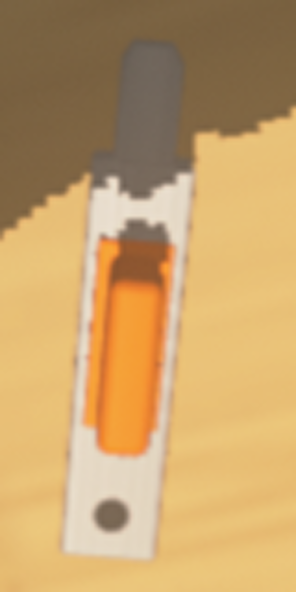

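```bash
python3 - <<'E'
from h import *
st()
tgt([.548,-.295],.036,-1.79)
E
```

```text
t 5.4 p [ 0.5454 -0.2904  0.1988] jaw -1.7111 x [-0.001 -0.001 -1.   ] F [ 0.3 -0.2 -1.2] w 0.0856
q [-0.16  0.76  0.9   1.7  -0.68  1.03 -0.73]
w [ 4.52  0.05 -0.09] t [ 0.1628  0.004  -0.0034] rows 3.3
```

```bash
python3 -m creep '[{"wx":4.5,"wy":0,"wz":0,"tx":0.04,"ty":0.004,"tz":-0.0034,"claw":0.4},{"wx":4.5,"wy":0,"wz":0,"tx":0.08,"ty":0.004,"tz":-0.0034,"claw":0.4},{"wx":4.5,"wy":0,"wz":0,"tx":0.11,"ty":0.004,"tz":-0.0034,"claw":0.4},{"wx":4.5,"wy":0,"wz":0,"tx":0.13,"ty":0.004,"tz":-0.0034,"claw":0.4},{"wx":4.5,"wy":0,"wz":0,"tx":0.13,"ty":0.004,"tz":-0.0034,"claw":0.4},{"wx":4.5,"wy":0,"wz":0,"tx":0.13,"ty":0.004,"tz":-0.0034,"claw":0.4}]' 60; python3 - <<'E'
from h import *
st()
tgt([.548,-.295],.036,-1.79)
bot.grab_frame('wrist')
cv2.imwrite('pics/w4.png',bot.grab_frame('wrist'))
E
```

```text
clock: 6.0
position: [0.5478, -0.2953, 0.0691]
tool_rot: [0.965, 1.569, -2.393]
force: [-0.1, -0.9, 0.4]
grip_width: 0.0511
t 6.0 p [ 0.5478 -0.2953  0.0691] jaw -1.7875 x [-0.002 -0.001 -1.   ] F [-0.1 -0.9  0.4] w 0.0511
q [-0.08  0.92  0.77  1.75 -0.84  0.83 -0.69]
w [ 0.15  0.07 -0.1 ] t [ 0.0331 -0.0004 -0.0002] rows 0.7
```

View pics/w4.png

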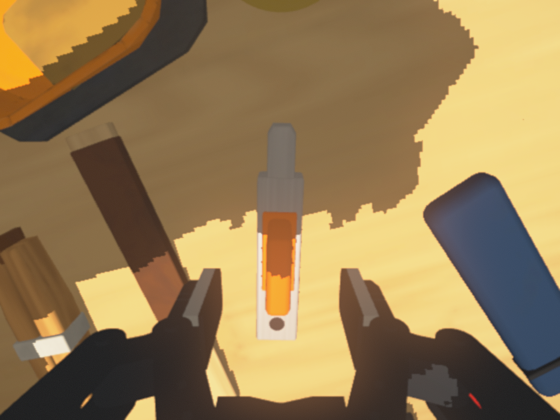

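Key centred between the fingers at column 280, aligned upright. Finish the descent and grip.

```bash
python3 -m creep '[{"wx":0,"wy":0,"wz":0,"tx":0.02,"ty":0,"tz":0,"claw":0.4},{"wx":0,"wy":0,"wz":0,"tx":0.033,"ty":0,"tz":0,"claw":0.6},{"wx":0,"wy":0,"wz":0,"tx":0.033,"ty":0,"tz":0,"claw":1},{"wx":0,"wy":0,"wz":0,"tx":0.033,"ty":0,"tz":0,"claw":1},{"wx":0,"wy":0,"wz":0,"tx":0.033,"ty":0,"tz":0,"claw":1},{"wx":0,"wy":0,"wz":0,"tx":0.033,"ty":0,"tz":0,"claw":1}]' 60; python3 - <<'E'
from h import *
import pickle
st()
c=bot.get_calibration('wrist'); pickle.dump(c,open('w5.pkl','wb'))
cv2.imwrite('pics/w5.png',bot.grab_frame('wrist'))
E
```

```text
clock: 6.7
position: [0.5486, -0.2955, 0.0375]
tool_rot: [2.056, 1.569, -1.303]
force: [0.3, -0.5, -1.8]
grip_width: 0.0107
t 6.7 p [ 0.5486 -0.2955  0.0375] jaw -1.7881 x [ 0.001 -0.002 -1.   ] F [ 0.3 -0.5 -1.8] w 0.0107
q [-0.05  0.96  0.73  1.76 -0.88  0.78 -0.66]
```

View pics/w5.png

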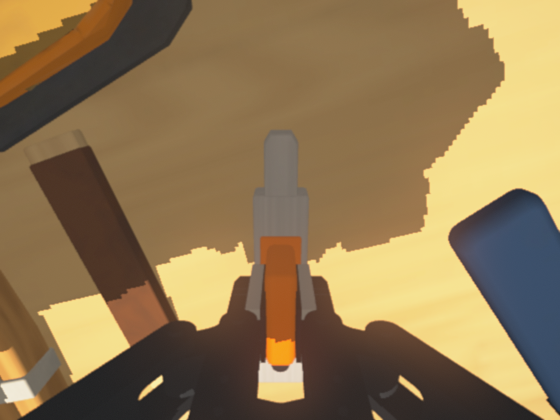

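```bash
python3 - <<'E'
from h import *
import pickle
c=pickle.load(open('w5.pkl','rb'))
k=ray(c,[(281,131),(281,190)],.015);print(k)
p,R,o=pose(); print(R.inv().apply(k-p))
tgt([.548,-.295],.22,-1.0)
st()
E
```

```text
[[ 0.6133274  -0.30994743  0.015     ]
 [ 0.5895689  -0.30473264  0.015     ]]
[[ 0.02249037  0.00018254 -0.06630973]
 [ 0.02246554  0.0002118  -0.04198569]]
w [-4.515e+01 -1.000e-02 -1.300e-01] t [-1.826e-01  1.000e-04  5.000e-04] rows 5.3
t 6.75 p [ 0.5486 -0.2954  0.0374] jaw -1.7881 x [ 0.001 -0.002 -1.   ] F [ 0.2 -0.2 -1.5] w 0.0109
q [-0.05  0.96  0.73  1.76 -0.88  0.78 -0.66]
```

```bash
python3 -m creep '[{"wx":0,"wy":0,"wz":0,"tx":-0.04,"ty":0,"tz":0,"claw":1},{"wx":0,"wy":0,"wz":0,"tx":-0.08,"ty":0,"tz":0,"claw":1},{"wx":-8,"wy":0,"wz":0,"tx":-0.12,"ty":0,"tz":0,"claw":1},{"wx":-16,"wy":0,"wz":0,"tx":-0.16,"ty":-0.02,"tz":0,"claw":1},{"wx":-24.5,"wy":0,"wz":0,"tx":-0.175,"ty":-0.06,"tz":0.01,"claw":1},{"wx":-33,"wy":0,"wz":0,"tx":-0.175,"ty":-0.1,"tz":0.02,"claw":1},{"wx":-41.5,"wy":0,"wz":0,"tx":-0.175,"ty":-0.14,"tz":0.03,"claw":1},{"wx":-50,"wy":0,"wz":0,"tx":-0.175,"ty":-0.18,"tz":0.04,"claw":1}]' 60; python3 - <<'E'
from h import *
st()
tgt(L(0,-.14),.19,LY)
E
```

```text
clock: 7.55
position: [0.5479, -0.109, 0.2125]
tool_rot: [1.465, 1.568, -1.016]
force: [1.1, -0.3, -1.7]
grip_width: 0.011
t 7.55 p [ 0.5479 -0.109   0.2125] jaw -0.9093 x [ 0.001 -0.002 -1.   ] F [ 1.1 -0.3 -1.7] w 0.011
q [-0.43  0.58  0.75  1.84 -0.49  0.92 -0.36]
w [-66.97   0.09  -0.11] t [ 0.0222 -0.1214 -0.0809] rows 7.8
```

```bash
python3 -m creep '[{"wx":-8.5,"wy":0,"wz":0,"tx":0,"ty":-0.02,"tz":-0.013,"claw":1},{"wx":-17,"wy":0,"wz":0,"tx":0,"ty":-0.04,"tz":-0.027,"claw":1},{"wx":-25.5,"wy":0,"wz":0,"tx":0.01,"ty":-0.06,"tz":-0.04,"claw":1},{"wx":-34,"wy":0,"wz":0,"tx":0.01,"ty":-0.08,"tz":-0.053,"claw":1},{"wx":-42.5,"wy":0,"wz":0,"tx":0.022,"ty":-0.1,"tz":-0.067,"claw":1},{"wx":-51,"wy":0,"wz":0,"tx":0.022,"ty":-0.121,"tz":-0.081,"claw":1},{"wx":-59.5,"wy":0,"wz":0,"tx":0.022,"ty":-0.121,"tz":-0.081,"claw":1},{"wx":-67,"wy":0,"wz":0,"tx":0.022,"ty":-0.121,"tz":-0.081,"claw":1}]' 60; python3 - <<'E'
from h import *
import pickle
bot.grab_frame('wrist');bot.grab_frame('wrist')
st()
tgt(L(0,-.141),.1095,LY)
c=bot.get_calibration('wrist'); pickle.dump(c,open('w6.pkl','wb'))
cv2.imwrite('pics/w6.png',bot.grab_frame('wrist'))
E
```

```text
clock: 8.35
position: [0.5375, 0.0369, 0.1904]
tool_rot: [0.358, 1.568, -0.946]
force: [1.1, -0.8, -2.2]
grip_width: 0.0108
t 8.45 p [0.5376 0.036  0.1905] jaw 0.2622 x [ 0.002 -0.002 -1.   ] F [ 0.5 -0.5 -1.1] w 0.0112
q [-0.49  0.49  0.42  1.9  -0.27  0.8   0.34]
w [ 0.16  0.12 -0.07] t [ 0.081  -0.0003  0.0003] rows 1.6
```

View pics/w6.png

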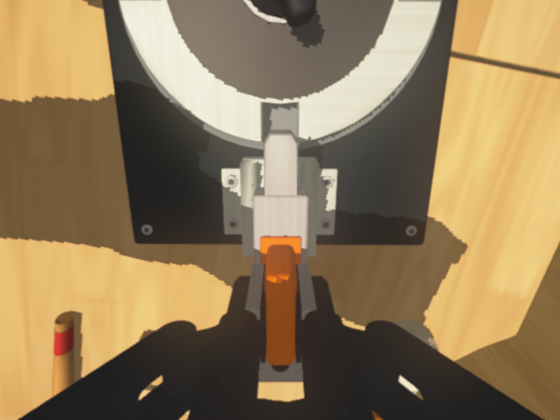

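```bash
python3 -m creep '[{"wx":0.1,"wy":0.1,"wz":0,"tx":0.03,"ty":0,"tz":0,"claw":1},{"wx":0.1,"wy":0.1,"wz":0,"tx":0.05,"ty":0,"tz":0,"claw":1},{"wx":0.1,"wy":0.1,"wz":0,"tx":0.065,"ty":0,"tz":0,"claw":1},{"wx":0.1,"wy":0.1,"wz":0,"tx":0.075,"ty":0,"tz":0,"claw":1},{"wx":0.1,"wy":0.1,"wz":0,"tx":0.08,"ty":0,"tz":0,"claw":1},{"wx":0.1,"wy":0.1,"wz":0,"tx":0.08,"ty":0,"tz":0,"claw":1}]' 60; python3 - <<'E'
from h import *
st()
tgt(L(0,-.141),.1095,LY)
cv2.imwrite('pics/w7.png',bot.grab_frame('wrist'))
cv2.imwrite('pics/s7.png',cv2.resize(bot.grab_frame('scene')[120:260,150:320],None,fx=4.2,fy=4.2,interpolation=cv2.INTER_CUBIC))
E
```

```text
clock: 9.1
position: [0.5376, 0.0356, 0.1103]
tool_rot: [0.989, 1.57, -0.328]
force: [-0.5, 0.0, -2.3]
grip_width: 0.0112
t 9.1 p [0.5376 0.0356 0.1103] jaw 0.2534 x [ 0.001 -0.    -1.   ] F [-0.5  0.  -2.3] w 0.0112
q [-0.43  0.61  0.36  1.95 -0.35  0.63  0.4 ]
w [-0.35  0.03 -0.04] t [ 0.0008 -0.0002  0.0001] rows 0.0
```

View pics/w7.png

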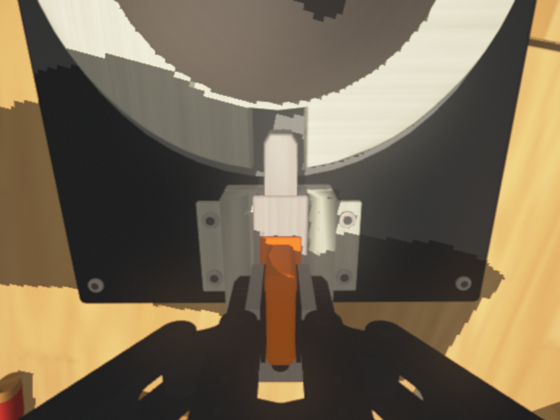

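View pics/s7.png

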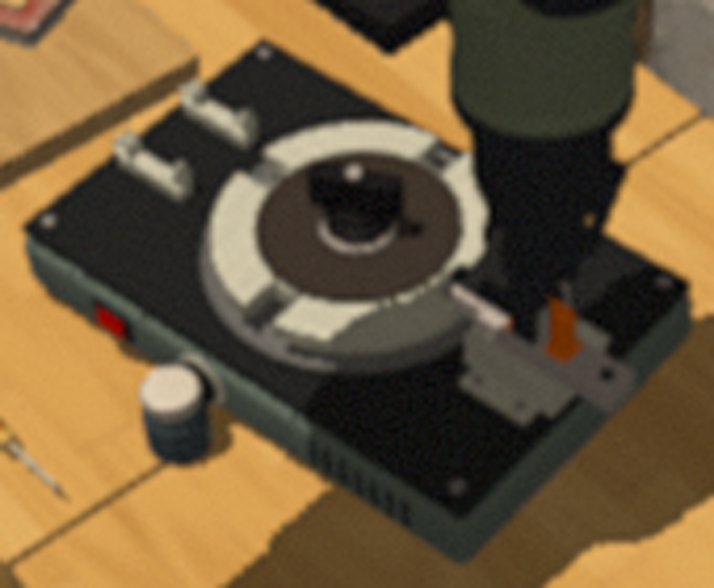

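```bash
python3 -m creep '[{"wx":0,"wy":0,"wz":0,"tx":0.001,"ty":0,"tz":0,"claw":1},{"wx":0,"wy":0,"wz":0,"tx":0.001,"ty":0,"tz":0,"claw":0.7},{"wx":0,"wy":0,"wz":0,"tx":0.001,"ty":0,"tz":0,"claw":0.4},{"wx":0,"wy":0,"wz":0,"tx":0.001,"ty":0,"tz":0,"claw":0.2},{"wx":0,"wy":0,"wz":0,"tx":-0.03,"ty":0,"tz":0,"claw":0},{"wx":0,"wy":0,"wz":0,"tx":-0.07,"ty":0,"tz":0,"claw":0},{"wx":0,"wy":0,"wz":0,"tx":-0.1,"ty":0,"tz":0,"claw":0}]' 60; python3 - <<'E'
from h import *
import pickle
bot.grab_frame('wrist');
st()
tgt(P,.2,.671); tgt(P,.126,.671)
c=bot.get_calibration('wrist'); pickle.dump(c,open('w8.pkl','wb'))
cv2.imwrite('pics/w8.png',bot.grab_frame('wrist'))
E
```

```text
clock: 9.9
position: [0.538, 0.0354, 0.213]
tool_rot: [1.33, 1.568, 0.013]
force: [0.3, 0.2, 0.2]
grip_width: 0.0852
t 9.95 p [0.5396 0.0354 0.2169] jaw 0.2533 x [ 0.008  0.001 -1.   ] F [3.8 0.3 6.5] w 0.0856
q [-0.5   0.46  0.45  1.88 -0.26  0.85  0.33]
w [-23.93   0.13  -0.42] t [ 0.0168 -0.0031 -0.1416] rows 2.9
w [-23.93   0.13  -0.42] t [ 0.0908 -0.0036 -0.1416] rows 3.4
```

View pics/w8.png

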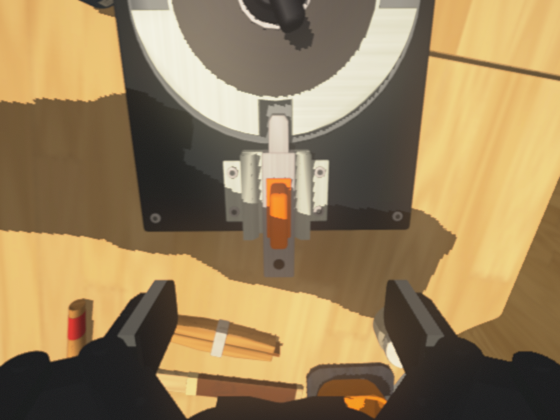

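```bash
python3 -m creep '[{"wx":-8,"wy":0,"wz":-0.4,"tx":0,"ty":-0.001,"tz":-0.047,"claw":0},{"wx":-16,"wy":0,"wz":-0.4,"tx":0,"ty":-0.002,"tz":-0.095,"claw":0},{"wx":-24,"wy":0,"wz":-0.4,"tx":0,"ty":-0.003,"tz":-0.14,"claw":0},{"wx":-24,"wy":0,"wz":-0.4,"tx":0.0,"ty":-0.003,"tz":-0.1416,"claw":0.3},{"wx":-24,"wy":0,"wz":-0.4,"tx":0.03,"ty":-0.0034,"tz":-0.1416,"claw":0.5},{"wx":-24,"wy":0,"wz":-0.4,"tx":0.05,"ty":-0.0035,"tz":-0.1416,"claw":0.5},{"wx":-24,"wy":0,"wz":-0.4,"tx":0.05,"ty":-0.0035,"tz":-0.1416,"claw":0.5}]' 60; python3 - <<'E'
from h import *
st()
bot.grab_frame('wrist')
tgt(P,.126,.671)
cv2.imwrite('pics/w9.png',bot.grab_frame('wrist'))
E
```

```text
clock: 10.7
position: [0.4996, 0.1712, 0.1624]
tool_rot: [-1.267, 1.566, -2.166]
force: [0.0, -0.2, 0.5]
grip_width: 0.0427
t 10.7 p [0.4996 0.1712 0.1624] jaw 0.6723 x [-0.002 -0.004 -1.   ] F [ 0.  -0.2  0.5] w 0.0427
q [-0.66  0.51  0.3   1.94 -0.21  0.73  0.43]
w [0.06 0.1  0.14] t [0.0378 0.001  0.0002] rows 0.8
```

View pics/w9.png

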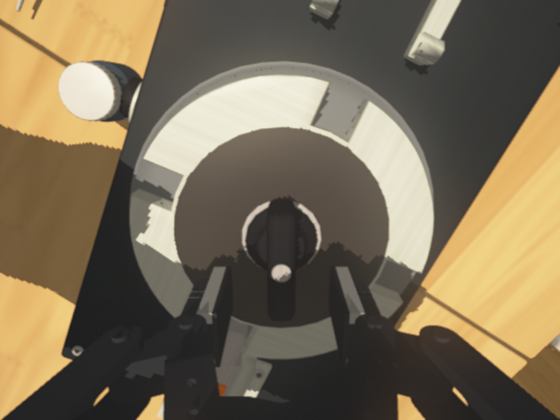

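```bash
python3 -m creep '[{"wx":0,"wy":0,"wz":0,"tx":0.02,"ty":0.001,"tz":0,"claw":0.5},{"wx":0,"wy":0,"wz":0,"tx":0.037,"ty":0.001,"tz":0,"claw":0.6},{"wx":0,"wy":0,"wz":0,"tx":0.037,"ty":0.001,"tz":0,"claw":1},{"wx":0,"wy":0,"wz":0,"tx":0.037,"ty":0.001,"tz":0,"claw":1},{"wx":0,"wy":0,"wz":0,"tx":0.037,"ty":0.001,"tz":0,"claw":1},{"wx":0,"wy":0,"wz":0,"tx":0.037,"ty":0.001,"tz":0,"claw":1}]' 60; python3 - <<'E'
from h import *
st(); print(pose()[2]['moment'])
E
```

```text
clock: 11.4
position: [0.501, 0.1712, 0.1284]
tool_rot: [-1.01, 1.567, -1.91]
force: [-4.1, -4.0, -12.9]
grip_width: 0.0129
t 11.4 p [0.501  0.1712 0.1284] jaw 0.6714 x [-0.001 -0.003 -1.   ] F [ -4.1  -4.  -12.9] w 0.0129
q [-0.64  0.56  0.27  1.96 -0.24  0.65  0.45]
[-0.68273816  0.6121466   0.03065264]
```

```bash
python3 -m creep '[{"wx":6,"wy":0,"wz":0,"tx":0,"ty":0,"tz":0,"claw":1},{"wx":12,"wy":0,"wz":0,"tx":0,"ty":0,"tz":0,"claw":1},{"wx":18,"wy":0,"wz":0,"tx":0,"ty":0,"tz":0,"claw":1},{"wx":24,"wy":0,"wz":0,"tx":0,"ty":0,"tz":0,"claw":1},{"wx":30,"wy":0,"wz":0,"tx":0,"ty":0,"tz":0,"claw":1},{"wx":30,"wy":0,"wz":0,"tx":0,"ty":0,"tz":0,"claw":1}]' 60; python3 - <<'E'
from h import *
st(); print(pose()[2]['moment'])
cv2.imwrite('pics/s10.png',cv2.resize(bot.grab_frame('scene')[120:260,150:320],None,fx=4.2,fy=4.2,interpolation=cv2.INTER_CUBIC))
E
```

```text
clock: 12.0
position: [0.5009, 0.1712, 0.1286]
tool_rot: [-0.469, 1.567, -1.895]
force: [5.1, -1.6, -29.3]
grip_width: 0.0129
t 12.0 p [0.5009 0.1712 0.1286] jaw 0.1438 x [-0.001 -0.004 -1.   ] F [  5.1  -1.6 -29.3] w 0.0129
q [-0.75  0.58  0.42  1.97 -0.37  0.67  0.05]
[-0.09283565 -1.30716559  0.03203069]
```

View pics/s10.png

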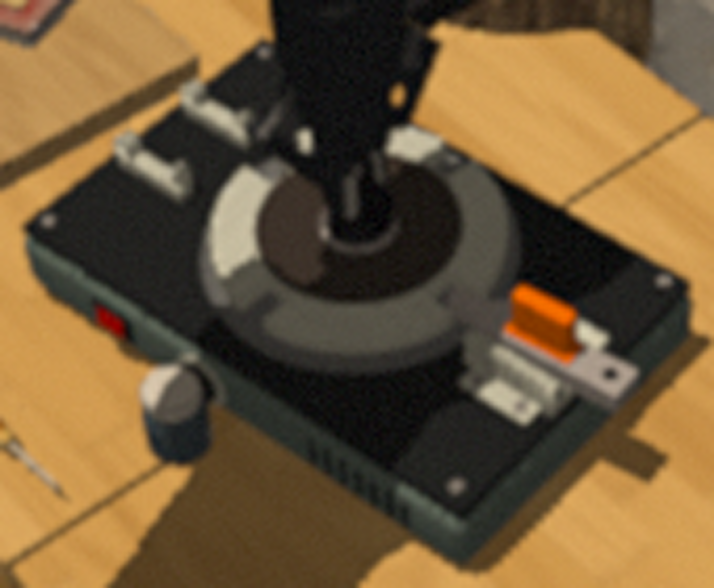

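```bash
python3 -m creep '[{"wx":5,"wy":0,"wz":0,"tx":0.001,"ty":0,"tz":0,"claw":1},{"wx":10,"wy":0,"wz":0,"tx":0.002,"ty":0,"tz":0,"claw":1},{"wx":14,"wy":0,"wz":0,"tx":0.002,"ty":0,"tz":0,"claw":1},{"wx":14,"wy":0,"wz":0,"tx":0.002,"ty":0,"tz":0,"claw":1}]' 60; python3 - <<'E'
from h import *
st(); print(pose()[2]['moment'])
E
```

```text
clock: 12.45
position: [0.5011, 0.1712, 0.1283]
tool_rot: [-0.143, 1.568, -1.814]
force: [-4.0, -3.0, 6.1]
grip_width: 0.0132
t 12.45 p [0.5011 0.1712 0.1283] jaw -0.1005 x [-0.001 -0.003 -1.   ] F [-4.  -3.   6.1] w 0.0132
q [-0.79  0.6   0.49  1.97 -0.43  0.68 -0.13]
[-0.57076286  0.87554078 -0.04260235]
```

```bash
python3 -m creep '[{"wx":4,"wy":0,"wz":0,"tx":0,"ty":0,"tz":0,"claw":1},{"wx":8,"wy":0,"wz":0,"tx":0,"ty":0,"tz":0,"claw":1},{"wx":12,"wy":0,"wz":0,"tx":0,"ty":0,"tz":0,"claw":1},{"wx":12,"wy":0,"wz":0,"tx":0,"ty":0,"tz":0,"claw":1}]' 60; python3 - <<'E'
from h import *
st(); print(pose()[2]['moment'])
E
```

```text
clock: 12.85
position: [0.5011, 0.1726, 0.1291]
tool_rot: [0.025, 1.569, -1.856]
force: [3.8, 4.9, -20.5]
grip_width: 0.0128
t 12.85 p [0.5011 0.1726 0.1291] jaw -0.3096 x [-0.    -0.002 -1.   ] F [  3.8   4.9 -20.5] w 0.0128
q [-0.83  0.61  0.55  1.97 -0.49  0.69 -0.29]
[ 1.66908668 -0.68142442  1.4009472 ]
```

```bash
python3 -m creep '[{"wx":2,"wy":0,"wz":0,"tx":0,"ty":0,"tz":0,"claw":1},{"wx":2,"wy":0,"wz":0,"tx":0,"ty":0,"tz":0,"claw":1}]' 60; python3 - <<'E'
from h import *
st(); print(pose()[2]['moment'])
cv2.imwrite('pics/s11.png',cv2.resize(bot.grab_frame('scene')[120:260,150:320],None,fx=4.2,fy=4.2,interpolation=cv2.INTER_CUBIC))
E
```

```text
clock: 13.05
position: [0.5011, 0.1727, 0.1292]
tool_rot: [0.151, 1.568, -1.763]
force: [7.1, -2.0, -32.8]
grip_width: 0.0129
t 13.05 p [0.5011 0.1727 0.1292] jaw -0.3428 x [-0.    -0.002 -1.   ] F [  7.1  -2.  -32.8] w 0.0129
q [-0.84  0.62  0.56  1.97 -0.49  0.69 -0.32]
[-0.01159774 -1.53281446  2.05083861]
```

View pics/s11.png

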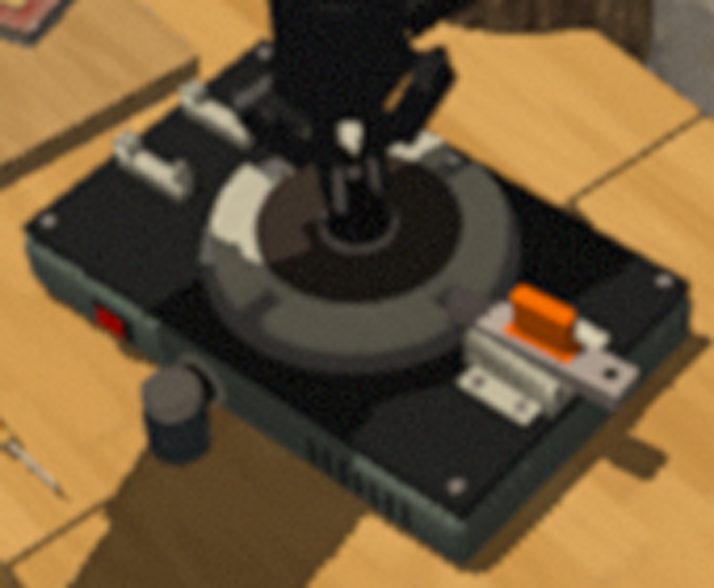

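```bash
python3 -m creep '[{"wx":-1.5,"wy":0,"wz":0,"tx":0,"ty":0,"tz":0,"claw":1},{"wx":-1.5,"wy":0,"wz":0,"tx":0,"ty":0,"tz":0,"claw":0.4},{"wx":-1.5,"wy":0,"wz":0,"tx":0,"ty":0,"tz":0,"claw":0},{"wx":-1.5,"wy":0,"wz":0,"tx":-0.01,"ty":0,"tz":0,"claw":0},{"wx":-1.5,"wy":0,"wz":0,"tx":-0.05,"ty":0,"tz":0,"claw":0},{"wx":-1.5,"wy":0,"wz":0,"tx":-0.09,"ty":0,"tz":0,"claw":0},{"wx":-1.5,"wy":0,"wz":0,"tx":-0.09,"ty":0,"tz":0,"claw":0}]' 60; python3 - <<'E'
from h import *
import pickle
bot.grab_frame('wrist')
st(); tgt(L(0,-.141),.21,LY)
c=bot.get_calibration('wrist'); pickle.dump(c,open('w12.pkl','wb'))
cv2.imwrite('pics/w12.png',bot.grab_frame('wrist'))
E
```

```text
clock: 13.8
position: [0.5032, 0.1733, 0.2247]
tool_rot: [2.168, 1.565, 0.281]
force: [0.6, 0.4, -0.5]
grip_width: 0.0856
t 13.85 p [0.5022 0.1735 0.2226] jaw -0.3159 x [ 0.004  0.001 -1.   ] F [-0.  -0.4 -0.9] w 0.0852
q [-0.92  0.48  0.66  1.9  -0.38  0.88 -0.39]
w [-32.97  -0.06  -0.21] t [0.0126 0.0764 0.1203] rows 3.8
```

View pics/w12.png

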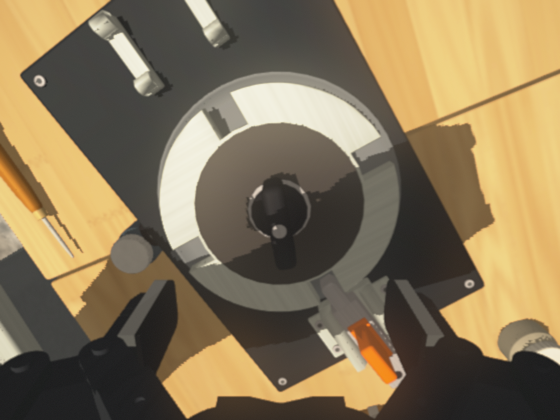

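```bash
python3 - <<'E'
from h import *
import pickle
a=cv2.imread('pics/w12.png');cv2.imwrite('pics/w12c.png',cv2.resize(a[155:290,210:350],None,fx=4,fy=4,interpolation=cv2.INTER_CUBIC))
c=pickle.load(open('w12.pkl','rb'))
g=ray(c,[(272,178),(285.5,268)],.135);d=g[1]-g[0];print('bar',np.arctan2(d[1],d[0]),np.linalg.norm(d))
n=ray(c,[(224,115),(375,150),(328,288),(190,252)],.09)[:,:2]; Pc=n.mean(0);print(Pc,[(np.arctan2(q[1],q[0])-LY+.3)%(np.pi/2)-.3 for q in n-Pc])
E
```

```text
bar -1.7475360403543758 0.060565264273485894
[0.50258735 0.17315719] [np.float64(-0.05032940463485497), np.float64(-0.027472461798959957), np.float64(-0.060901305355692104), np.float64(-0.07894048890587885)]
```

View pics/w12c.png

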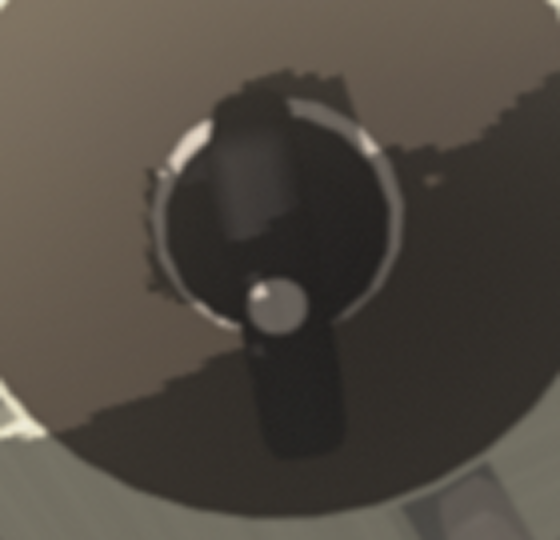

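```bash
python3 - <<'E'
from h import *
st(); tgt(P,.127,-.177)
E
```

```text
t 13.9 p [0.5015 0.1734 0.221 ] jaw -0.3156 x [ 0.002 -0.    -1.   ] F [-0.1  0.3 -0.6] w 0.0852
q [-0.92  0.48  0.66  1.9  -0.38  0.88 -0.39]
w [-7.94 -0.01 -0.09] t [0.094  0.0002 0.0017] rows 1.9
```

```bash
python3 -m creep '[{"wx":-8,"wy":0,"wz":0,"tx":0.03,"ty":0,"tz":0.0017,"claw":0.3},{"wx":-8,"wy":0,"wz":0,"tx":0.065,"ty":0,"tz":0.0017,"claw":0.5},{"wx":-8,"wy":0,"wz":0,"tx":0.094,"ty":0,"tz":0.0017,"claw":0.5},{"wx":-8,"wy":0,"wz":0,"tx":0.094,"ty":0,"tz":0.0017,"claw":0.5},{"wx":-8,"wy":0,"wz":0,"tx":0.094,"ty":0,"tz":0.0017,"claw":1},{"wx":-8,"wy":0,"wz":0,"tx":0.094,"ty":0,"tz":0.0017,"claw":1},{"wx":-8,"wy":0,"wz":0,"tx":0.094,"ty":0,"tz":0.0017,"claw":1}]' 60; python3 - <<'E'
from h import *
st(); print(pose()[2]['moment'])
E
python3 -m creep '[{"wx":2,"wy":0,"wz":0,"tx":0,"ty":0,"tz":0,"claw":1},{"wx":4,"wy":0,"wz":0,"tx":0,"ty":0,"tz":0,"claw":1},{"wx":4,"wy":0,"wz":0,"tx":0,"ty":0,"tz":0,"claw":1}]' 60; python3 - <<'E'
from h import *
st(); print(pose()[2]['moment'])
E
```

```text
clock: 14.6
position: [0.5012, 0.1719, 0.1285]
tool_rot: [2.031, 1.569, 0.284]
force: [-3.3, -1.0, 4.5]
grip_width: 0.0129
t 14.6 p [0.5012 0.1719 0.1285] jaw -0.1756 x [ 0.002  0.001 -1.   ] F [-3.3 -1.   4.5] w 0.0129
q [-0.81  0.61  0.52  1.97 -0.46  0.68 -0.18]
[-0.3523812   0.70467726  0.30722771]
clock: 14.9
position: [0.5012, 0.172, 0.1288]
tool_rot: [1.835, 1.568, 0.019]
force: [2.2, -4.1, -14.6]
grip_width: 0.0129
t 14.9 p [0.5012 0.172  0.1288] jaw -0.2453 x [ 0.002  0.    -1.   ] F [  2.2  -4.1 -14.6] w 0.0129
q [-0.83  0.61  0.54  1.97 -0.48  0.68 -0.23]
[-0.62365594 -0.50524243  1.5591757 ]
```

```bash
python3 -m creep '[{"wx":-3,"wy":0,"wz":0,"tx":0,"ty":0,"tz":0,"claw":1},{"wx":-3,"wy":0,"wz":0,"tx":0,"ty":0,"tz":0,"claw":0.4},{"wx":-3,"wy":0,"wz":0,"tx":0,"ty":0,"tz":0,"claw":0},{"wx":-3,"wy":0,"wz":0,"tx":0,"ty":0,"tz":0,"claw":0},{"wx":-3,"wy":0,"wz":0,"tx":-0.04,"ty":0,"tz":0,"claw":0},{"wx":-3,"wy":0,"wz":0,"tx":-0.08,"ty":0,"tz":0,"claw":0},{"wx":-3,"wy":0,"wz":0,"tx":-0.08,"ty":0,"tz":0,"claw":0}]' 60; python3 - <<'E'
from h import *
st(); tgt(L(0,-.141),.21,LY)
E
```

```text
clock: 15.6
position: [0.503, 0.1723, 0.2132]
tool_rot: [2.17, 1.562, 0.404]
force: [0.2, -0.1, -0.8]
grip_width: 0.0854
t 15.6 p [0.503  0.1723 0.2132] jaw -0.1945 x [ 0.008  0.003 -1.   ] F [ 0.2 -0.1 -0.8] w 0.0854
q [-0.89  0.49  0.62  1.91 -0.37  0.85 -0.27]
w [-26.01  -0.18  -0.47] t [0.003  0.0603 0.1277] rows 3.0
```

```bash
python3 -m creep '[{"wx":-8.5,"wy":0,"wz":-0.4,"tx":0,"ty":0.02,"tz":0.042,"claw":0},{"wx":-17,"wy":0,"wz":-0.4,"tx":0,"ty":0.04,"tz":0.085,"claw":0},{"wx":-25.5,"wy":0,"wz":-0.4,"tx":0,"ty":0.06,"tz":0.128,"claw":0},{"wx":-26,"wy":0,"wz":-0.4,"tx":0.003,"ty":0.06,"tz":0.128,"claw":0},{"wx":-26,"wy":0,"wz":-0.4,"tx":0.003,"ty":0.06,"tz":0.128,"claw":0.4}]' 60; python3 - <<'E'
from h import *
import pickle
bot.grab_frame('wrist')
st(); tgt(L(0,-.141),.1095,LY)
c=bot.get_calibration('wrist'); pickle.dump(c,open('w13.pkl','wb'))
a=bot.grab_frame('wrist');cv2.imwrite('pics/w13.png',a)
E
```

```text
clock: 16.1
position: [0.5372, 0.0338, 0.21]
tool_rot: [2.57, 1.567, 1.254]
force: [-1.1, 0.6, -0.7]
grip_width: 0.0733
t 16.15 p [0.5371 0.0353 0.21  ] jaw 0.2565 x [ 0.001  0.004 -1.   ] F [-0.9  0.6 -0.8] w 0.0661
q [-0.53  0.48  0.49  1.89 -0.3   0.85  0.37]
w [-0.17 -0.2  -0.11] t [0.1005 0.0002 0.0003] rows 2.0
```

View pics/w13.png

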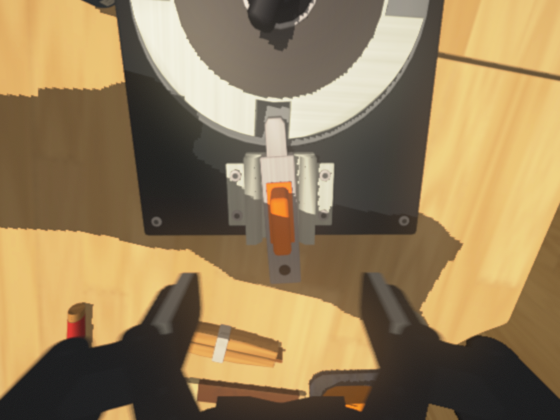

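```bash
python3 - <<'E'
from h import *
import pickle
c=pickle.load(open('w13.pkl','rb'))
k=ray(c,[(276,118),(284.5,270)],.087); d=k[0]-k[1]; a=np.arctan2(d[1],d[0]);print(k,np.linalg.norm(d),a-np.pi/2)
u=d/np.linalg.norm(d); o=k[0]-.067*u; print(o); 
tgt(o[:2],.1095,a-np.pi/2)
E
```

```text
[[ 0.51907427  0.09650683  0.087     ]
 [ 0.5535451  -0.01073836  0.087     ]] 0.11264886695055015 0.31099121537230046
[0.53957643 0.03272077 0.087     ]
w [-3.02 -0.19 -0.11] t [0.1005 0.0014 0.0043] rows 2.0
```

```bash
python3 -m creep '[{"wx":-3,"wy":0,"wz":0,"tx":0.04,"ty":0.001,"tz":0.004,"claw":0.4},{"wx":-3,"wy":0,"wz":0,"tx":0.075,"ty":0.001,"tz":0.004,"claw":0.4},{"wx":-3,"wy":0,"wz":0,"tx":0.099,"ty":0.001,"tz":0.004,"claw":0.5},{"wx":-3,"wy":0,"wz":0,"tx":0.1,"ty":0.001,"tz":0.004,"claw":0.6},{"wx":-3,"wy":0,"wz":0,"tx":0.1,"ty":0.001,"tz":0.004,"claw":1},{"wx":-3,"wy":0,"wz":0,"tx":0.1,"ty":0.001,"tz":0.004,"claw":1},{"wx":-3,"wy":0,"wz":0,"tx":0.1,"ty":0.001,"tz":0.004,"claw":1}]' 60; python3 - <<'E'
from h import *
st()
cv2.imwrite('pics/w14.png',bot.grab_frame('wrist'))
E
```

```text
clock: 16.9
position: [0.539, 0.0334, 0.111]
tool_rot: [2.561, 1.566, 1.301]
force: [-4.6, 0.6, -0.4]
grip_width: 0.011
t 16.9 p [0.539  0.0334 0.111 ] jaw 0.3107 x [ 0.001  0.004 -1.   ] F [-4.6  0.6 -0.4] w 0.011
q [-0.45  0.62  0.39  1.95 -0.39  0.64  0.5 ]
```

View pics/w14.png

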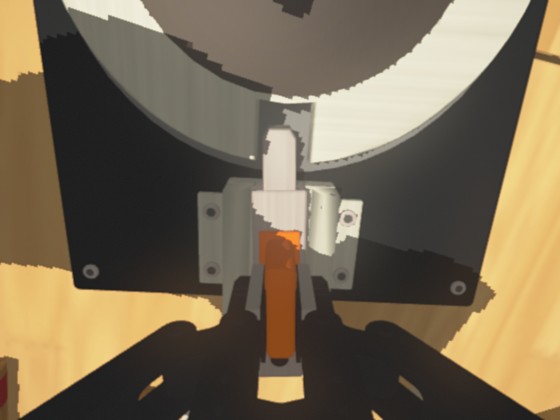

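```bash
python3 -m creep '[{"wx":0,"wy":0,"wz":0,"tx":-0.02,"ty":0,"tz":0,"claw":1},{"wx":0,"wy":0,"wz":0,"tx":-0.06,"ty":0,"tz":0,"claw":1},{"wx":0,"wy":0,"wz":0,"tx":-0.1,"ty":0,"tz":0,"claw":1},{"wx":0,"wy":0,"wz":0,"tx":-0.12,"ty":0,"tz":0,"claw":1},{"wx":0,"wy":0,"wz":0,"tx":-0.12,"ty":0,"tz":0,"claw":1}]' 60; python3 - <<'E'
from h import *
st(); tgt(L(0,.147),.22,LY+np.pi/2)
E
```

```text
clock: 17.45
position: [0.5404, 0.0331, 0.2344]
tool_rot: [1.947, 1.561, 0.687]
force: [0.6, -0.7, -1.8]
grip_width: 0.0106
t 17.45 p [0.5404 0.0331 0.2344] jaw 0.3107 x [ 0.007  0.006 -1.   ] F [ 0.6 -0.7 -1.8] w 0.0106
q [-0.54  0.44  0.5   1.86 -0.28  0.89  0.41]
w [-87.06   0.22  -0.55] t [ 0.0155  0.0125 -0.2907] rows 10.1
```

```bash
python3 -m creep '[{"wx":-8,"wy":0,"wz":-0.5,"tx":0,"ty":0,"tz":-0.03,"claw":1},{"wx":-16,"wy":0,"wz":-0.5,"tx":0,"ty":0,"tz":-0.06,"claw":1},{"wx":-24,"wy":0,"wz":-0.5,"tx":0,"ty":0.003,"tz":-0.1,"claw":1},{"wx":-32,"wy":0,"wz":-0.5,"tx":0,"ty":0.005,"tz":-0.14,"claw":1},{"wx":-40,"wy":0,"wz":-0.5,"tx":0,"ty":0.008,"tz":-0.18,"claw":1},{"wx":-48,"wy":0,"wz":-0.5,"tx":0,"ty":0.01,"tz":-0.22,"claw":1},{"wx":-56,"wy":0,"wz":-0.5,"tx":0,"ty":0.012,"tz":-0.26,"claw":1},{"wx":-64,"wy":0,"wz":-0.5,"tx":0,"ty":0.0125,"tz":-0.29,"claw":1}]' 60; python3 - <<'E'
from h import *
st(); tgt(L(0,.148),.2,LY+np.pi/2)
E
```

```text
clock: 18.25
position: [0.4624, 0.3156, 0.2349]
tool_rot: [0.364, 1.569, 0.229]
force: [1.1, -0.4, -1.6]
grip_width: 0.0109
t 18.25 p [0.4624 0.3156 0.2349] jaw 1.4352 x [ 0.001  0.    -1.   ] F [ 1.1 -0.4 -1.6] w 0.0109
q [-0.83  0.44  0.17  1.8  -0.09  0.91  0.82]
w [-2.264e+01  9.000e-02 -1.000e-02] t [ 0.0349 -0.0008  0.001 ] rows 2.6
```

```bash
python3 -m creep '[{"wx":-8,"wy":0,"wz":0,"tx":0.01,"ty":-0.001,"tz":0.001,"claw":1},{"wx":-16,"wy":0,"wz":0,"tx":0.02,"ty":-0.001,"tz":0.001,"claw":1},{"wx":-22.6,"wy":0,"wz":0,"tx":0.035,"ty":-0.001,"tz":0.001,"claw":1},{"wx":-22.6,"wy":0,"wz":0,"tx":0.035,"ty":-0.001,"tz":0.001,"claw":1},{"wx":-22.6,"wy":0,"wz":0,"tx":0.035,"ty":-0.001,"tz":0.001,"claw":1}]' 60; python3 - <<'E'
from h import *
import pickle
bot.grab_frame('scene')
st(); tgt(L(0,.148),.111,LY+np.pi/2)
c=bot.get_calibration('wrist'); pickle.dump(c,open('w15.pkl','wb'))
cv2.imwrite('pics/w15.png',bot.grab_frame('wrist'))
print(proj(c,[[*L(x,y),.085] for x in(-.03,.03) for y in (.132,.164)]).round())
E
```

```text
clock: 18.75
position: [0.4633, 0.3144, 0.1998]
tool_rot: [-0.028, 1.57, 0.227]
force: [-0.3, 0.2, -1.8]
grip_width: 0.0108
t 18.8 p [0.4635 0.3146 0.2003] jaw 1.8259 x [ 0.002  0.001 -1.   ] F [-0.2  0.6 -1.2] w 0.0106
q [-0.75  0.48  0.07  1.83 -0.04  0.84  1.16]
w [-0.25  0.11 -0.01] t [ 0.0893  0.0002 -0.0003] rows 1.8
[[257. 169.]
 [305. 169.]
 [259. 250.]
 [303. 250.]]
```

View pics/w15.png

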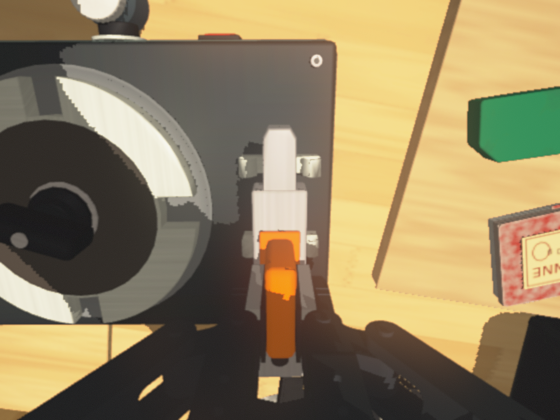

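```bash
python3 -m creep '[{"wx":-0.2,"wy":0.1,"wz":0,"tx":0.035,"ty":0,"tz":0,"claw":1},{"wx":-0.2,"wy":0.1,"wz":0,"tx":0.06,"ty":0,"tz":0,"claw":1},{"wx":-0.2,"wy":0.1,"wz":0,"tx":0.075,"ty":0,"tz":0,"claw":1},{"wx":-0.2,"wy":0.1,"wz":0,"tx":0.084,"ty":0,"tz":0,"claw":1},{"wx":-0.2,"wy":0.1,"wz":0,"tx":0.089,"ty":0,"tz":0,"claw":1},{"wx":-0.2,"wy":0.1,"wz":0,"tx":0.089,"ty":0,"tz":0,"claw":1}]' 60; python3 - <<'E'
from h import *
st(); tgt(L(0,.148),.111,LY+np.pi/2)
cv2.imwrite('pics/s16.png',cv2.resize(bot.grab_frame('scene')[90:230,130:300],None,fx=4.2,fy=4.2,interpolation=cv2.INTER_CUBIC))
E
```

```text
clock: 19.45
position: [0.4639, 0.3149, 0.1117]
tool_rot: [0.436, 1.57, 0.695]
force: [0.0, -0.1, -0.8]
grip_width: 0.0109
t 19.45 p [0.4639 0.3149 0.1117] jaw 1.8295 x [ 0.001  0.001 -1.   ] F [ 0.  -0.1 -0.8] w 0.0109
q [-0.74  0.61  0.06  1.88 -0.05  0.65  1.17]
w [-0.04  0.05 -0.02] t [ 0.0007 -0.     -0.0006] rows 0.0
```

View pics/s16.png

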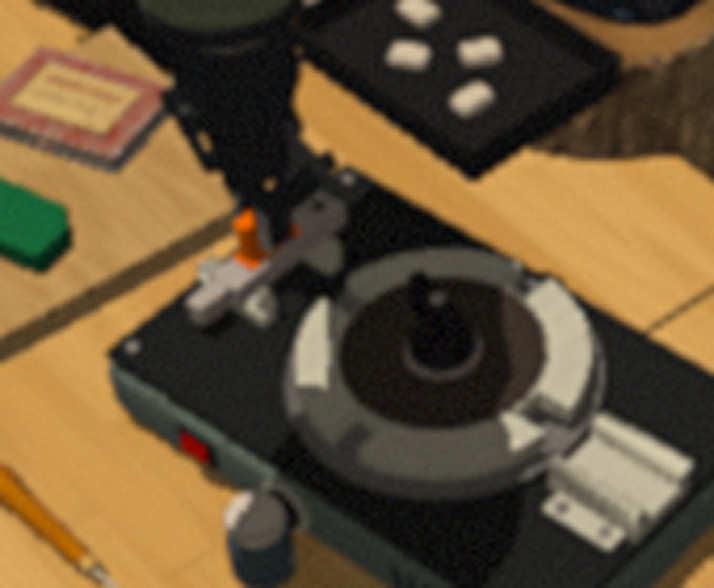

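Key sits between the horns of both yokes. Lower 1 mm, release, rise.

```bash
python3 -m creep '[{"wx":0,"wy":0,"wz":0,"tx":0.001,"ty":0,"tz":0,"claw":1},{"wx":0,"wy":0,"wz":0,"tx":0.001,"ty":0,"tz":0,"claw":0.8},{"wx":0,"wy":0,"wz":0,"tx":0.001,"ty":0,"tz":0,"claw":0.5},{"wx":0,"wy":0,"wz":0,"tx":0.001,"ty":0,"tz":0,"claw":0.4},{"wx":0,"wy":0,"wz":0,"tx":-0.03,"ty":0,"tz":0,"claw":0.4},{"wx":0,"wy":0,"wz":0,"tx":-0.08,"ty":0,"tz":0,"claw":0.2},{"wx":0,"wy":0,"wz":0,"tx":-0.13,"ty":0,"tz":0,"claw":0},{"wx":0,"wy":0,"wz":0,"tx":-0.13,"ty":0,"tz":0,"claw":0}]' 60; python3 - <<'E'
from h import *
import pickle
bot.grab_frame('scene'); cv2.imwrite('pics/s17.png',cv2.resize(bot.grab_frame('scene')[90:340,130:430],None,fx=2.4,fy=2.4))
bot.grab_frame('wrist')
st()
c=bot.get_calibration('wrist'); pickle.dump(c,open('w17.pkl','wb'))
cv2.imwrite('pics/w17.png',bot.grab_frame('wrist'))
E
```

```text
clock: 20.3
position: [0.466, 0.3162, 0.2483]
tool_rot: [0.442, 1.56, 0.701]
force: [0.2, 0.6, -0.7]
grip_width: 0.0856
t 20.45 p [0.4637 0.3147 0.242 ] jaw 1.8296 x [ 0.001  0.001 -1.   ] F [-1.4 -0.4 -0.6] w 0.0852
q [-0.76  0.43  0.08  1.78 -0.04  0.93  1.17]
```

View pics/w17.png

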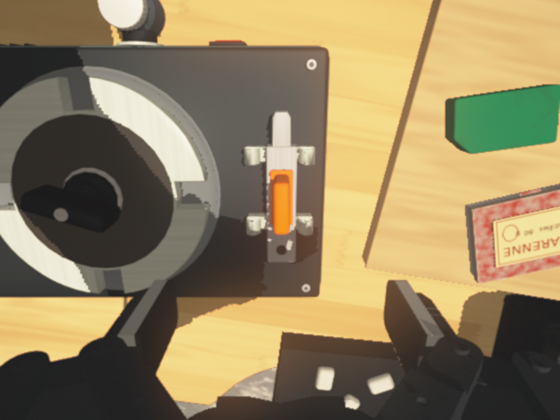

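View pics/s17.png

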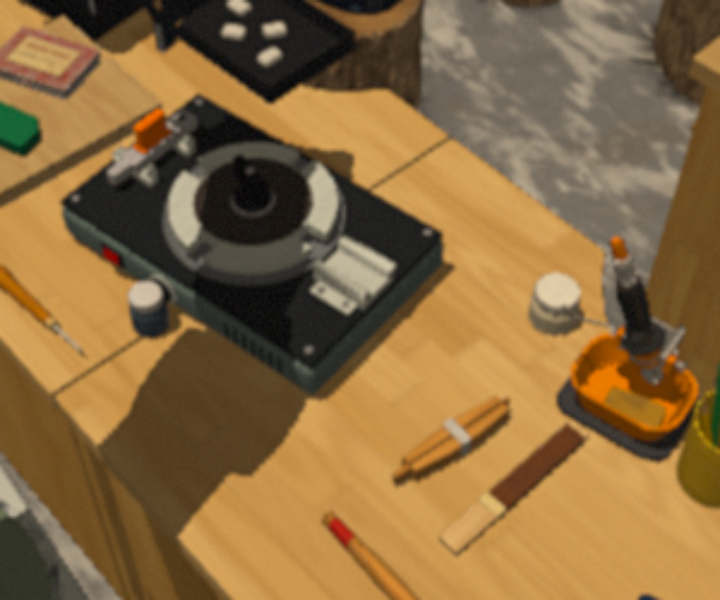

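```bash
python3 - <<'E'
from h import *
import pickle
c=pickle.load(open('w17.pkl','rb'))
k=ray(c,[(282,112),(281.5,263)],.087);d=k[0]-k[1];u=d/np.linalg.norm(d)
def inv(w): d=w-P; cc,ss=np.cos(LY),np.sin(LY); return d@[cc,ss],d@[-ss,cc]
print(np.linalg.norm(d),'ang off',np.arctan2(d[1],d[0])-LY-np.pi,'origin lap',inv((k[0]-.067*u)[:2]),inv((k[1]+.058*u)[:2]))
print('y of steel edges vs yoke centre lap y', [inv(q[:2]) for q in ray(c,[(246,156),(314,156),(248,224),(312,224)],.085)])
st(); bot.job_done()
E
```

```text
0.12488103019097507 ang off -6.285092216983748 origin lap (np.float64(0.002748323384494257), np.float64(0.14896443174231214)) (np.float64(0.0026293537917745314), np.float64(0.14896465860686992))
y of steel edges vs yoke centre lap y [(np.float64(-0.03094349852517101), np.float64(0.12105358636364415)), (np.float64(-0.030949454982510678), np.float64(0.17412395815913087)), (np.float64(0.02574413890228235), np.float64(0.1210065439234742)), (np.float64(0.02573349300610553), np.float64(0.17414392293965764))]
t 20.5 p [0.4635 0.3146 0.2413] jaw 1.8297 x [ 0.  0. -1.] F [ 0.1  0.2 -0.1] w 0.0852
q [-0.76  0.43  0.08  1.79 -0.04  0.93  1.17]
the job is handed in; nothing more can be done
```

I turned the plate about 29° clockwise by its knob until a notch faced the guide, then laid the key in the guide with its tongue in the notch. With the plate braced I turned the knob to its stop, then moved the key to the cradle. I handed the job in at 20.5 s of the 67 s allowed; no verdict is reported.

- **Key in the cradle:** the last wrist picture puts its origin about 3 mm along and 1 mm across from the cradle's middle, with its angle off by about 0.002 rad. It lies between the horns of both yokes. I judged seat height and tilt by eye only. The gripper was about 130 mm above the key and touching nothing.
- **Knob:** the gripper slipped about 0.14 rad round the bar once the stop was reached. The bar itself had turned only about 0.79 rad relative to the plate, not the 0.98 rad the gripper made. I gripped it again and turned clockwise: the resistance was about 1.6 N m, against a thread drag of 0.12, so I took it as fully home. The knob's angle itself cannot be read.
- **Key while bracing:** turning the knob moved the key about 3 mm outwards and 3° round in the guide. By my measurement it stayed well inside the limits.
- **Bystanders:** in the last scene picture the blue jar, ring clamp and sanding stick look unmoved. I did not measure them.

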